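# Lay out a dental practice place

## Robot

A 6-joint arm with a two-finger parallel gripper is mounted at the origin on the work surface. World frame = base frame: x ahead of the robot, y to its left, z up, the work surface at z = 0. Lengths are in m, angles in rad, forces in N, time in s.
With the tool pointing down it reaches from about 0.25 to 0.8 m from the base axis. Payload 3.9 kg.
Tool frame: the origin (TCP) lies midway between the tips of the shut fingers; the grasp point (between the pads) lies 19 mm behind it; x points along the fingers, z is the direction in which the jaws open and shut, and the axes are right-handed (so a half turn about x gives the same grasp; the last joint's range is limited). The gripper opens to 85 mm and grips with 20 to 120 N. Pads are 22 mm wide; open, the fingers measure 114 mm over their backs; the gripper's body (76 mm by 85 mm) begins 54 mm behind the grasp point. The pads swing forward as they close: fully open they stand 13 mm farther back than shut.
Start: joints at [1.268, 0.26, -0.138, 1.173, 0, 1.571], TCP at [0.157, 0.501, 0.231] pointing down, gripper open.
Joint ranges: [-2.78, 2.78], [-0.83, 1.72], [-1.28, 1.37], [-1.9, 2.12], [-1.57, 1.48], [-3.14, 3.14]. Speed limits (rad/s): [2.57, 2.57, 3.14, 3.14, 3.14, 3.14].

## Interface

Orientations are given as a 3x3 rotation matrix whose columns are the frame's x, y, z axes.
In Python, from station import readout, imaging, robot, models gives the robot as it stands.
- The arm moves only by the tool send_rows, never from a script. Its argument "rows" is a list of rows, each an object with "translation": the shift along the tool's x, y, z in mm, a list of three; "rotation": the turn, a rotation vector about the tool's x, y, z in rad, a list of three; "claw": the opening, from 0 (shut) to 1 (fully open). A call has 1 to 12 rows; each row shifts and turns the commanded pose from where the row before left it, along the tool's axes as they then stand; what a row does not reach is not made up. A row lasts 1/12 s, in which the tool goes at most 41.7 mm and 7.16 degrees, less where a joint would pass 70% of its speed; a pose out of reach is approached as far as the arm can. A call is refused whole if a number of a shift passes 41.7 or a number of a turn 0.125, either way. A call with a gripper value outside its range is refused whole. The fingers move at their own pace and stop on an object; "newtons" is the grip in N (left out, the last holds). Time passes only in rows, so rows that do not move let the fingers close. It gives the time, the measured TCP pose, the force and the opening at its end, in the units of the state.
- readout.get_state(): the state, without advancing time (a new reading comes with each control period).
- imaging.camera(name): name is "scene" or "side" or "wrist"; returns the picture (384x512x3 uint8, red, green, blue); there is no depth.
- imaging.camera_info(name): a dict with "intrinsics" (3x3 intrinsics, pixels), "R" (3x3) and "t" (3): a world point X has camera coordinates R X + t; the wrist camera has in their place "hand_eye" (4x4, takes a point from camera to tool coordinates, whose origin is the TCP and whose axes are the tool frame's). Camera axes: x right, y down, z forward; pixel columns grow to the right and rows downward; lengths in m; the calibration is good to about 2 mm. A picture is of the moment at which its call begins: read the wrist's pose just before it. camera_info takes no time and is no camera call.
- robot.hand_in(): hands the job in, once; it reports no verdict.
Trained networks look in the newest picture that a camera, given by its name, has taken for a name from the list of things; names that differ only in an ending like _2 or _b are one class to them, and where a whole thing is asked for, a point or a joint stands for the part that bears it (a point fixed in the world has none). Each returns a list of dicts, best first, with "conf" (0 to 1); they miss things now and then, are a little off and sometimes report something else, mostly with a low value. They report only what shows in the picture. A call takes as long as a camera call. They do not tell look-alikes from the thing itself.
- models.silhouettes(label, camera): "mask" (384x512 bool, what is visible of it) and "box" ([left, top, right, bottom] in pixels, round what is visible of it).
The state is a dict: "time_s": time; "qpos": joint angles; "joint_vel": joint speeds; "effort": joint torques, N m; "tool_pos": TCP position; "eef_rot": TCP orientation; "force": force on the tool from outside, world axes, zero at the start; "wrist_torque": the same for the moment, N m; "gripper_width": finger opening in m.
Only numpy, scipy, OpenCV 4.12 (cv2) and the standard library are available. Lean on these libraries where they do the work, as an engineer would, in place of code of your own. Each camera call takes 0.05 s, during which the arm holds its last target.

## Task

Lay out the practice place on the long black mat: stand the plaster jaw cast in the middle of the green disc, the purple carton in the middle of the blue disc, the small pot with the blue lid centred on top of the purple carton, and the red tooth block on the white cross at the mat's centre, halfway between cast and carton. Everything stands the right way up and is let go; which way it is turned does not matter. Leave the orange carton and the yellow highlighter where they are.

Things in the scene. Friction and masses are not known exactly. Their poses are not given: they have to be found in the camera images.
- cast_center (a point): loose jaw cast: an off-white plaster base 46 (x) x 58 (y) x 24 mm high with flat upright sides, and on it a pink horseshoe of gum with ivory teeth, 42 mm high in all, 160 g. The point is its centre, 21 mm above its underside; z is up, x runs across the narrow 46 mm way (grasp the base there, low, below 24 mm above its underside).
- carton_center (a point): loose purple carton with a white band and a white patch on top, 60 (x) x 42 (y) x 36 mm high, rigid, flat top, 90 g. The point is its centre, 18 mm above its underside; z is up, the narrow way is y.
- pot_center (a point): loose round pot, white with a blue lid, 36 mm across (lid 38 mm), 30 mm high, 60 g. The point is its centre, 15 mm above its underside; z is up.
- block_center (a point): loose practice tooth block: a red base 42 (x) x 22 (y) x 22 mm high with three ivory teeth in a row along x on top (12 mm thick), 32 mm high in all, 40 g. The point is its centre, 16 mm above its underside; z is up, the narrow way is y (grasp the red base low, below 22 mm above its underside).
- mat: fixed black mat, 110 (x) x 320 (y) x 2 mm thick, lying on the table, with a disc at each end and a thin white cross (34 mm) at its centre. Origin: its centre, at the underside (table height); y runs along the mat. Lies at a different place and angle at each start.
- disc_green: fixed green disc, 96 mm across, 3 mm thick, lying on the mat at one end, 112 mm from the mat's centre (which end varies); its top is 5 mm above the table. Origin: centre of its underside, 2 mm above the table.
- disc_blue: fixed blue disc, 96 mm across, 3 mm thick, lying on the mat at the other end, 112 mm from the mat's centre; its top is 5 mm above the table. Origin: centre of its underside, 2 mm above the table.
- spare_center (a point): loose orange carton, otherwise like the purple one (60 x 42 x 36 mm); not part of the job, to be left alone. The point is its centre, 18 mm above its underside.
- marker_center (a point): loose yellow highlighter with a black cap, lying on the table, 110 (x) x 22 x 16 mm high; not part of the job, to be left alone. The point is near its middle, 8 mm above the table.
There are look-alikes about, which are no part of the job. Several things have the shape of the disc_green; the one meant has the colours described above. Of the things that look like the part that bears cast_center, the smallest one is meant.

How it is judged:
By the outcome, as a careful person would: the job done as asked, in the order asked, and still so for the second after the job is handed in, with the robot touching nothing.
It also fails if it takes over 106 s, if anything falls off the work surface, if the arm or the gripper's body presses on something with over 40 N, if the wrist force passes 120 N, or if a joint passes its speed limit or range.

## Working session

There is one attempt and no reset: what is moved stays moved. The work goes in short steps, Python scripts to look and compute and a tool call to move; the robot and the scene stay as the last step left them, time stands still between calls to the robot, and variables do not carry over. Pictures are saved under pics/ and viewed, and the job is handed in when it is done.

Besides the shell and the picture viewer there is one more tool, called after "Call:" as name(argument=value, ...) on one line, values as JSON. send_rows: Moves the arm, as the interface text tells. Its arguments: {"type":"object","properties":{"rows":{"type":"array"},"newtons":{"type":"number"}},"required":["rows"]}

```bash
ls; mkdir -p pics
python3 - <<'E'
from station import readout, imaging, robot, models
import cv2,numpy as np
s=readout.get_state()
for k,v in s.items(): print(k,np.round(v,4).tolist())
for n in ["scene","side","wrist"]:
    i=imaging.camera_info(n); print(n,{k:np.round(v,3).tolist() for k,v in i.items()})
    cv2.imwrite(f"pics/a_{n}.png",imaging.camera(n)[:,:,::-1])
E
```

```text
pics
time_s 0.0
qpos [1.268, 0.2607, -0.1394, 1.1727, 0.0, 1.5708]
joint_vel [0.0008, -0.0019, -0.0002, -0.0006, -0.0016, 0.0015]
effort [-0.0008, -40.5678, 25.3922, 0.0189, 0.0001, 0.0]
tool_pos [0.1563, 0.5005, 0.2305]
eef_rot [[-0.0006, -0.9545, 0.2982], [-0.0019, 0.2982, 0.9545], [-1.0, 0.0, -0.002]]
force [-0.204, 0.5864, -0.027]
wrist_torque [-0.0264, -0.0483, 0.0189]
gripper_width 0.0852
scene {'intrinsics': [[366.617, 0.0, 251.25], [0.0, 366.617, 188.39], [0.0, 0.0, 1.0]], 'R': [[-0.153, 0.988, 0.014], [0.768, 0.127, -0.628], [-0.622, -0.085, -0.778]], 't': [-0.021, -0.419, 1.407]}
side {'intrinsics': [[368.101, 0.0, 256.12], [0.0, 368.101, 178.42], [0.0, 0.0, 1.0]], 'R': [[0.96, -0.278, -0.004], [-0.176, -0.595, -0.784], [0.216, 0.754, -0.621]], 't': [-0.517, 0.18, 0.848]}
wrist {'intrinsics': [[310.572, 0.0, 251.896], [0.0, 310.572, 189.581], [0.0, 0.0, 1.0]], 'hand_eye': [[-0.0, -0.304, 0.953, -0.144], [0.001, -0.953, -0.304, 0.079], [1.0, 0.001, 0.001, 0.0], [0.0, 0.0, 0.0, 1.0]]}
```

View pics/a_scene.png

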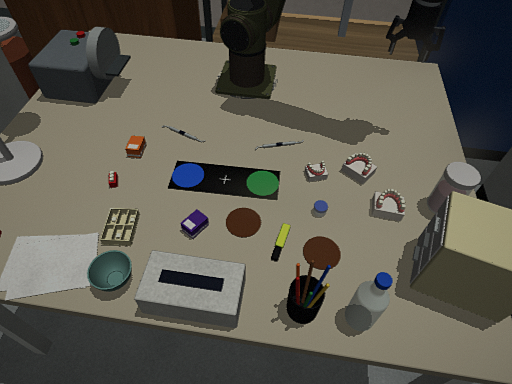

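View pics/a_side.png

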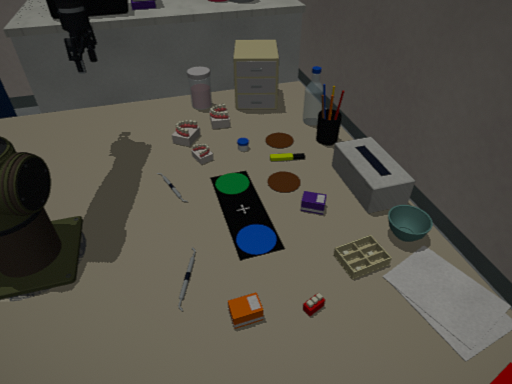

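View pics/a_wrist.png

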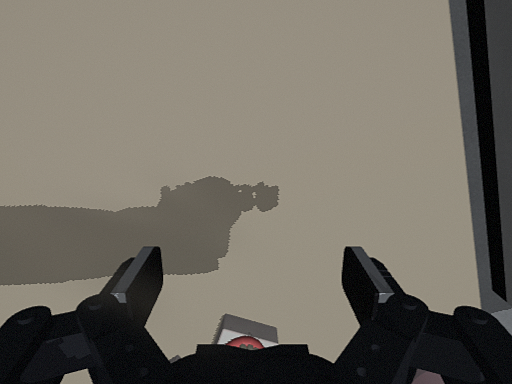

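The scene picture shows the mat near (225,180), with the blue disc at (187,175) and the green disc at (262,183). The small cast is at (316,170), with larger casts at (359,166) and (389,204). The pot is at (320,207), the purple carton at (195,222), the red block at (113,179) and the orange carton at (136,145). Next I'll measure by fitting silhouettes.

```bash
cat > h.py <<'E'
from station import readout, imaging, robot, models
import cv2,numpy as np
from scipy.optimize import minimize
def cam(n):
    i=imaging.camera_info(n); K=np.array(i["intrinsics"])
    if n!="wrist": return K,np.array(i["R"]),np.array(i["t"])
    s=readout.get_state(); T=np.eye(4);T[:3,:3]=s["eef_rot"];T[:3,3]=s["tool_pos"]
    M=np.linalg.inv(T@np.array(i["hand_eye"])); return K,M[:3,:3],M[:3,3]
def proj(c,P):
    K,R,t=c; p=(np.atleast_2d(P)@R.T+t)@K.T; return p[:,:2]/p[:,2:]
def ray(c,uv,z):
    K,R,t=c; C=-R.T@t; d=R.T@np.linalg.solve(K,[uv[0],uv[1],1.]); return C+d*(z-C[2])/d[2]
def boxpts(x,y,a,dx,dy,h,z0=0):
    c,s=np.cos(a),np.sin(a); return np.array([[x+c*i*dx/2-s*j*dy/2,y+s*i*dx/2+c*j*dy/2,z0+k*h] for i in(-1,1) for j in(-1,1) for k in(0,1)])
def raster(c,pts):
    p=proj(c,pts); S=4
    m=np.zeros((384*S,512*S),np.uint8)
    h=cv2.convexHull(((p+.5)*S).astype(np.float32).round().astype(np.int32)); cv2.fillConvexPoly(m,h,1)
    return cv2.resize(m.astype(np.float32),(512,384),interpolation=cv2.INTER_AREA)
def fit(views,shape,x0,y0,yaw=True):
    # views: list of (cam,mask); shape(x,y,a)->pts
    def cost(p):
        r=0
        for c,m in views:
            q=raster(c,shape(*p[:2],p[2]/20 if yaw else 0)); I=np.minimum(q,m).sum(); U=np.maximum(q,m).sum(); r+=1-I/max(U,1)
        return r/len(views)
    best=None
    for a in (np.arange(0,np.pi,np.pi/8) if yaw else [0]):
        s=np.array([[x0,y0,a*20],[x0+.006,y0,a*20],[x0,y0+.006,a*20],[x0,y0,a*20+4]])
        o=minimize(cost,[x0,y0,a*20],method="Nelder-Mead",options=dict(initial_simplex=s,xatol=1e-4,fatol=1e-4,maxiter=120))
        if best is None or o.fun<best.fun: best=o
    return best.x[0],best.x[1],best.x[2]/20,best.fun
E
python3 - <<'E'
from h import *
import pickle
D={}
for n in["scene","side"]:
    imaging.camera(n); c=cam(n)
    for l in ["cast_center","carton_center","pot_center","block_center","disc_green","disc_blue","mat","spare_center"]:
        r=models.silhouettes(l,n); D[n,l]=r
        for d in r:
            b=d["box"]; m=d["mask"]; v,u=np.nonzero(m); print(n,l,round(d["conf"],2),np.round(b).tolist(),m.sum(),np.round(ray(c,(u.mean(),v.mean()),.015),3)[:2])
pickle.dump(D,open("D.pkl","wb"))
print(readout.get_state()["time_s"])
E
```

```text
scene cast_center 0.71 [343.0, 152.0, 375.0, 184.0] 727 [0.405 0.414]
scene cast_center 0.67 [373.0, 186.0, 405.0, 221.0] 891 [0.536 0.49 ]
scene cast_center 0.53 [300.0, 163.0, 328.0, 177.0] 334 [0.446 0.285]
scene pot_center 0.5 [315.0, 200.0, 326.0, 220.0] 184 [0.578 0.303]
scene block_center 0.44 [108.0, 172.0, 118.0, 187.0] 102 [ 0.572 -0.297]
scene disc_green 0.95 [302.0, 239.0, 342.0, 268.0] 928 [0.715 0.311]
scene disc_green 0.67 [224.0, 211.0, 260.0, 237.0] 834 [0.658 0.101]
scene disc_green 0.57 [248.0, 174.0, 278.0, 194.0] 606 [0.514 0.131]
scene disc_blue 0.71 [174.0, 161.0, 204.0, 184.0] 580 [ 0.522 -0.088]
scene mat 0.96 [171.0, 161.0, 282.0, 200.0] 1724 [0.524 0.023]
scene spare_center 0.94 [125.0, 134.0, 145.0, 161.0] 363 [ 0.432 -0.28 ]
side cast_center 0.87 [194.0, 145.0, 214.0, 166.0] 299 [0.446 0.283]
side cast_center 0.78 [213.0, 104.0, 231.0, 126.0] 390 [0.545 0.498]
side cast_center 0.77 [172.0, 121.0, 203.0, 143.0] 564 [0.414 0.418]
side cast_center 0.54 [270.0, 153.0, 305.0, 161.0] 195 [0.697 0.19 ]
side carton_center 0.84 [300.0, 193.0, 327.0, 213.0] 488 [ 0.688 -0.026]
side block_center 0.59 [305.0, 294.0, 326.0, 319.0] 307 [ 0.57  -0.305]
side block_center 0.23 [194.0, 144.0, 215.0, 166.0] 316 [0.445 0.282]
side disc_green 0.75 [266.0, 135.0, 299.0, 151.0] 373 [0.703 0.286]
side disc_green 0.7 [263.0, 169.0, 298.0, 197.0] 592 [0.64  0.076]
side disc_green 0.56 [215.0, 172.0, 248.0, 193.0] 570 [0.501 0.112]
side disc_blue 0.56 [238.0, 222.0, 278.0, 252.0] 969 [ 0.508 -0.108]
side mat 0.88 [212.0, 174.0, 284.0, 259.0] 2108 [ 0.503 -0.015]
side spare_center 0.69 [228.0, 293.0, 263.0, 330.0] 948 [ 0.436 -0.28 ]
1.05
```

Call:
send_rows(rows=[{"translation":[3,-34,-12],"rotation":[0,0,0],"claw":1},{"translation":[3,-34,-12],"rotation":[0,0,0],"claw":1},{"translation":[3,-34,-12],"rotation":[0,0,0],"claw":1},{"translation":[3,-34,-12],"rotation":[0,0,0],"claw":1},{"translation":[3,-34,-12],"rotation":[0,0,0],"claw":1},{"translation":[3,-34,-12],"rotation":[0,0,0],"claw":1},{"translation":[3,-34,-12],"rotation":[0,0,0],"claw":1},{"translation":[3,-34,-12],"rotation":[0,0,0],"claw":1},{"translation":[3,-34,-12],"rotation":[0,0,0],"claw":1},{"translation":[3,-34,-12],"rotation":[0,0,0],"claw":1},{"translation":[0,0,0],"rotation":[0,0,0],"claw":1},{"translation":[0,0,0],"rotation":[0,0,0],"claw":1}])

```text
time_s: 2.05
tool_pos: [0.4465, 0.284, 0.201]
eef_rot: [[-0.0, -0.953, 0.302], [-0.0, 0.302, 0.953], [-1.0, 0.0, -0.0]]
force: [-0.6, 0.1, -0.6]
gripper_width: 0.0853
```

Run:
```python
from h import *
s=readout.get_state(); print(s["time_s"],s["tool_pos"],np.round(s["eef_rot"],4).tolist(),np.round(s["qpos"],2))
c=cam("wrist"); im=imaging.camera("wrist"); cv2.imwrite("pics/b.png",im[:,:,::-1])
for l in ["cast_center","pot_center","disc_green","mat"]:
    for d in models.silhouettes(l,"wrist"):
        m=d["mask"]; v,u=np.nonzero(m); print(l,round(d["conf"],2),np.round(d["box"]),m.sum(),np.round(ray(c,(u.mean(),v.mean()),.005),4)[:2])
```

```text
2.05 [0.44650976 0.28395455 0.20096108] [[-0.0005, -0.9534, 0.3018], [-0.0, 0.3018, 0.9534], [-1.0, 0.0004, -0.0002]] [ 0.57  0.28 -0.19  1.1   0.    0.87]
cast_center 0.84 [406. 154. 512. 233.] 6016 [0.5476 0.4979]
cast_center 0.83 [217. 124. 285. 198.] 2569 [0.4439 0.2825]
cast_center 0.74 [313.  48. 412. 140.] 6355 [0.409  0.4165]
pot_center 0.72 [284. 246. 313. 288.] 1001 [0.5862 0.3   ]
disc_green 0.95 [292. 303. 357. 364.] 2558 [0.6939 0.3105]
disc_green 0.91 [106. 206. 184. 276.] 3420 [0.4923 0.134 ]
disc_green 0.73 [146. 312. 202. 362.] 1890 [0.6374 0.1124]
disc_green 0.72 [ 70. 369.  92. 384.] 242 [ 0.6685 -0.04  ]
disc_green 0.28 [  1. 270.  31. 328.] 991 [ 0.5183 -0.0653]
mat 0.77 [  0. 194. 197. 315.] 9163 [0.4934 0.0422]
```

View pics/b.png

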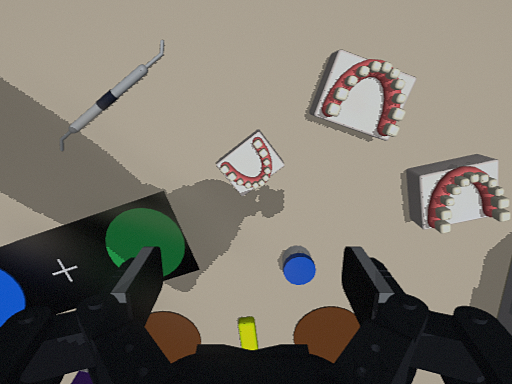

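```bash
cat >> h.py <<'E'
def castshape(x,y,a):
    return np.vstack([boxpts(x,y,a,.046,.058,.024),boxpts(x,y,a,.036,.046,.040)])
T=np.linspace(0,2*np.pi,60,endpoint=False)
def disc(r,z): return lambda x,y,a: np.c_[x+r*np.cos(T),y+r*np.sin(T),0*T+z]
def cyl(r,z0,z1): return lambda x,y,a: np.vstack([disc(r,z0)(x,y,0),disc(r,z1)(x,y,0)])
def best(label,n,x,y,c,z=.015,tol=.05):
    r=[]
    for d in models.silhouettes(label,n):
        v,u=np.nonzero(d["mask"]); p=ray(c,(u.mean(),v.mean()),z)
        if np.hypot(p[0]-x,p[1]-y)<tol: r.append(d)
    return r[0]["mask"].astype(np.float32) if r else None
def move(x,y,z,psi):
    s=readout.get_state(); R=np.array(s["eef_rot"]); p=np.array(s["tool_pos"]); cur=np.arctan2(R[1,2],R[0,2])
    th=(cur-psi+np.pi/2)%np.pi-np.pi/2
    ps=cur-th; d=np.array([x,y,z])-p; tz=np.array([np.cos(ps),np.sin(ps)]); ty=np.array([-tz[1],tz[0]])
    ty=ty if R[:2,1]@np.array([-R[1,2],R[0,2]])>0 else -ty
    print("pos",p.round(4),"psi",cur.round(3),"q",np.round(s["qpos"],2)); print("ROT tool x:",th.round(4)," then TRANS mm:",np.round([-d[2]*1e3,d[:2]@ty*1e3,d[:2]@tz*1e3],1))
E
python3 - <<'E'
from h import *
c=cam("wrist"); imaging.camera("wrist")
m=best("cast_center","wrist",.444,.2825,c); f=fit([(c,m)],castshape,.444,.283); print("cast",np.round(f,4))
for sc in("scene","side"):
    cc=cam(sc); imaging.camera(sc); mm=best("cast_center",sc,.444,.2825,cc)
    if mm is not None: print(sc,np.round(fit([(cc,mm)],castshape,.444,.283),4))
m=best("disc_green","wrist",.495,.134,c); g=fit([(c,m)],disc(.048,.005),.492,.134,False); print("green",np.round(g,4))
print("cross",ray(c,(65,270),.002))
m=best("pot_center","wrist",.58,.3,c)
print("pot",np.round(fit([(c,m)],cyl(.0185,0,.03),.58,.3,False),4))
im=imaging.camera("wrist").copy()
for P in (castshape(*f[:3])[:8],):
    for p in proj(c,P): cv2.circle(im,tuple(int(round(v)) for v in p),1,(0,255,0),-1)
cv2.imwrite("pics/c.png",cv2.resize(im[90:330,30:350],None,fx=2.4,fy=2.4,interpolation=cv2.INTER_NEAREST)[:,:,::-1])
E
```

```text
cast [0.4411 0.2828 0.375  0.0513]
scene [0.4447 0.2846 0.3201 0.0947]
side [0.4449 0.2814 0.2564 0.1143]
green [ 0.5002  0.1308 -0.0505  0.2349]
cross [0.50561859 0.02018139 0.002     ]
pot [0.5775 0.3    0.1656 0.0458]
```

View pics/c.png

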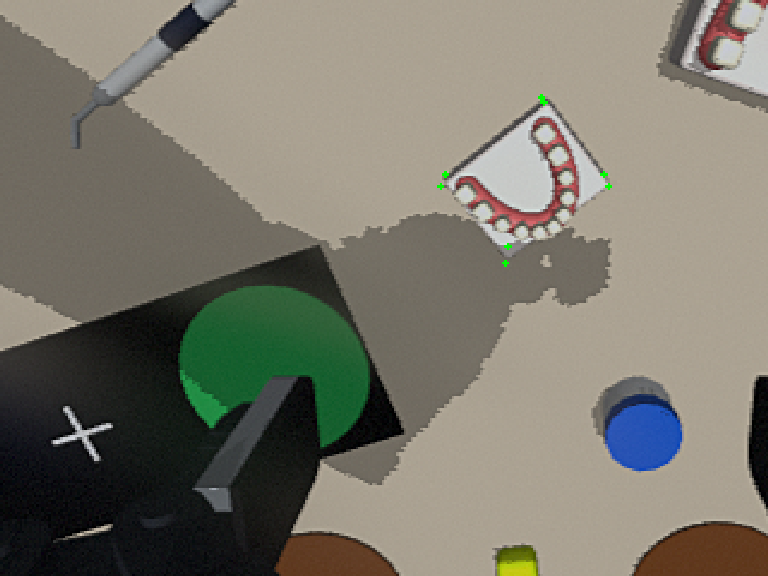

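The overlay shows the fitted base corners lying on the small cast at about (505,175) in the crop. Grasp it at (0.4415, 0.2828) with the jaws along psi 0.375.

Run:
```python
from h import *
move(.4415,.2828,.05,.375)
```

```text
pos [0.4452 0.2853 0.2013] psi 1.268 q [ 0.57  0.28 -0.19  1.1  -0.    0.87]
ROT tool x: 0.8933  then TRANS mm: [151.3  -1.   -4.4]
```

Call:
send_rows(rows=[{"translation":[12,0,-0.5],"rotation":[0.125,0,0],"claw":1},{"translation":[12,0,-0.5],"rotation":[0.125,0,0],"claw":1},{"translation":[12,0,-0.5],"rotation":[0.125,0,0],"claw":1},{"translation":[12,0,-0.5],"rotation":[0.125,0,0],"claw":1},{"translation":[12,0,-0.5],"rotation":[0.125,0,0],"claw":1},{"translation":[12,0,-0.5],"rotation":[0.125,0,0],"claw":1},{"translation":[12,0,-0.5],"rotation":[0.125,0,0],"claw":1},{"translation":[12,0,-0.5],"rotation":[0.018,0,0],"claw":1},{"translation":[0,0,0],"rotation":[0,0,0],"claw":1},{"translation":[0,0,0],"rotation":[0,0,0],"claw":1}])

```text
time_s: 3.58
tool_pos: [0.4422, 0.282, 0.1049]
eef_rot: [[-0.001, -0.367, 0.93], [-0.001, 0.93, 0.367], [-1.0, -0.0, -0.002]]
force: [0.6, 0.6, 0.4]
gripper_width: 0.0856
```

```bash
cat >> h.py <<'E'
def look(n=4):
    """average pose over n wrist frames; returns cam,last image"""
    P=[];i=imaging.camera_info("wrist");K=np.array(i["intrinsics"])
    for _ in range(n):
        s=readout.get_state(); P.append((s["tool_pos"],np.array(s["eef_rot"]))); im=imaging.camera("wrist")
    p=np.mean([a for a,_ in P],0); U,_,V=np.linalg.svd(np.mean([b for _,b in P],0)); M=np.eye(4);M[:3,:3]=U@V;M[:3,3]=p
    print("t",s["time_s"],"pos",p.round(4),"sd",np.std([a for a,_ in P],0).round(4),"psi",round(np.arctan2((U@V)[1,2],(U@V)[0,2]),4))
    M=np.linalg.inv(M@np.array(i["hand_eye"])); return (K,M[:3,:3],M[:3,3]),im,p
E
python3 - <<'E'
from h import *
c,im,p=look(6)
m=best("cast_center","wrist",.444,.2825,c); f=fit([(c,m)],castshape,.444,.283); print("cast",np.round(f,4))
move(*f[:2],.05,f[2])
im=im.copy()
for q in proj(c,castshape(*f[:3])[:8]): cv2.circle(im,tuple(int(round(v)) for v in q),1,(0,255,0),-1)
cv2.imwrite("pics/d.png",im[:,:,::-1])
E
```

```text
t 3.8333 pos [0.4431 0.2826 0.1058] sd [0.0004 0.0003 0.0005] psi 0.3755
cast [0.4412 0.2829 0.3676 0.0479]
pos [0.4431 0.2826 0.1059] psi 0.375 q [ 0.57  0.35 -0.36  0.86  0.    1.76]
ROT tool x: 0.0076  then TRANS mm: [55.9  1.  -1.7]
```

View pics/d.png

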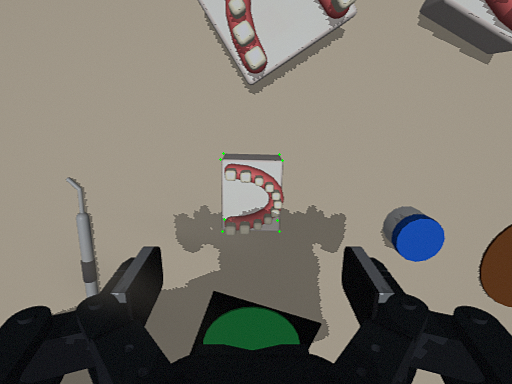

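The cast sits squarely between the jaws: base corners at (222,157) to (280,232), jaws level with its sides. Descend and grip.

Call:
send_rows(rows=[{"translation":[20,0.5,-0.8],"rotation":[0.007,0,0],"claw":1},{"translation":[20,0.5,-0.7],"rotation":[0,0,0],"claw":1},{"translation":[20,0,0],"rotation":[0,0,0],"claw":1},{"translation":[20,0,0],"rotation":[0,0,0],"claw":1},{"translation":[10,0,0],"rotation":[0,0,0],"claw":1},{"translation":[8,0,0],"rotation":[0,0,0],"claw":1},{"translation":[6,0,0],"rotation":[0,0,0],"claw":1},{"translation":[0,0,0],"rotation":[0,0,0],"claw":1},{"translation":[0,0,0],"rotation":[0,0,0],"claw":1}], newtons=40)

```text
time_s: 4.68
tool_pos: [0.4413, 0.283, 0.0017]
eef_rot: [[0.001, -0.36, 0.933], [0.0, 0.933, 0.36], [-1.0, 0.0, 0.001]]
force: [1.0, 0.4, 0.3]
gripper_width: 0.0857
```

Call:
send_rows(rows=[{"translation":[0,0,0],"rotation":[0,0,0],"claw":0},{"translation":[0,0,0],"rotation":[0,0,0],"claw":0},{"translation":[0,0,0],"rotation":[0,0,0],"claw":0},{"translation":[0,0,0],"rotation":[0,0,0],"claw":0},{"translation":[0,0,0],"rotation":[0,0,0],"claw":0},{"translation":[0,0,0],"rotation":[0,0,0],"claw":0},{"translation":[0,0,0],"rotation":[0,0,0],"claw":0},{"translation":[0,0,0],"rotation":[0,0,0],"claw":0}])

```text
time_s: 5.35
tool_pos: [0.4417, 0.2832, 0.0021]
eef_rot: [[0.002, -0.36, 0.933], [0.001, 0.933, 0.36], [-1.0, 0.0, 0.002]]
force: [0.3, 0.6, 5.8]
gripper_width: 0.0457
```

Call:
send_rows(rows=[{"translation":[-20,0,0],"rotation":[0,0,0],"claw":0},{"translation":[-35,0,0],"rotation":[0,0,0],"claw":0},{"translation":[-35,0,0],"rotation":[0,0,0],"claw":0},{"translation":[-12,0,0],"rotation":[-0.125,0,0],"claw":0},{"translation":[-12,0,0],"rotation":[-0.125,0,0],"claw":0},{"translation":[-12,0,0],"rotation":[-0.125,0,0],"claw":0},{"translation":[-12,0,0],"rotation":[-0.125,0,0],"claw":0},{"translation":[-12,0,0],"rotation":[-0.125,0,0],"claw":0},{"translation":[-12,0,0],"rotation":[-0.125,0,0],"claw":0},{"translation":[-12,0,0],"rotation":[-0.125,0,0],"claw":0},{"translation":[-12,0,0],"rotation":[-0.125,0,0],"claw":0},{"translation":[-12,0,0],"rotation":[-0.125,0,0],"claw":0}])

```text
time_s: 6.35
tool_pos: [0.4403, 0.2823, 0.1992]
eef_rot: [[-0.001, -0.997, 0.072], [-0.001, 0.072, 0.997], [-1.0, 0.001, -0.001]]
force: [0.9, 0.5, -2.1]
gripper_width: 0.0452
```

Run:
```python
from h import *
move(.6,.02,.2,1.493)
```

```text
pos [0.4403 0.2823 0.1992] psi 1.499 q [ 0.57  0.27 -0.2   1.09  0.    0.64]
ROT tool x: 0.0062  then TRANS mm: [  -0.8 -179.6 -249.1]
```

Call:
send_rows(rows=[{"translation":[0,-22.5,-31],"rotation":[0,0,0],"claw":0},{"translation":[0,-22.5,-31],"rotation":[0,0,0],"claw":0},{"translation":[0,-22.5,-31],"rotation":[0,0,0],"claw":0},{"translation":[0,-22.5,-31],"rotation":[0,0,0],"claw":0},{"translation":[0,-22.5,-31],"rotation":[0,0,0],"claw":0},{"translation":[0,-22.5,-31],"rotation":[0,0,0],"claw":0},{"translation":[0,-22.5,-31],"rotation":[0,0,0],"claw":0},{"translation":[0,-22.5,-31],"rotation":[0,0,0],"claw":0},{"translation":[0,0,0],"rotation":[0,0,0],"claw":0},{"translation":[0,0,0],"rotation":[0,0,0],"claw":0}])

```text
time_s: 7.18
tool_pos: [0.6014, 0.0195, 0.1982]
eef_rot: [[-0.002, -0.997, 0.081], [0.0, 0.081, 0.997], [-1.0, 0.002, -0.0]]
force: [-0.3, 1.0, -1.0]
gripper_width: 0.0451
```

Run:
```python
from h import *
c,im,p=look(6)
np.savez("mat.npz",K=c[0],R=c[1],t=c[2],im=im)
cv2.imwrite("pics/e.png",im[:,:,::-1])
for l in("disc_green","disc_blue"):
    for d in models.silhouettes(l,"wrist"):
        m=d["mask"]; v,u=np.nonzero(m); print(l,round(d["conf"],2),np.round(d["box"]),m.sum(),np.round(ray(c,(u.mean(),v.mean()),.005),4)[:2])
```

```text
t 7.4333 pos [0.6004 0.0216 0.1987] sd [0.0004 0.0011 0.0004] psi 1.4927
disc_green 0.79 [279. 159. 362. 235.] 4306 [0.6403 0.1003]
disc_green 0.74 [301.   7. 396. 115.] 7706 [0.4994 0.1291]
disc_green 0.56 [456. 193. 510. 270.] 3341 [0.7036 0.2958]
disc_blue 0.91 [ 86.  37. 180. 137.] 7095 [ 0.5059 -0.0947]
```

View pics/e.png

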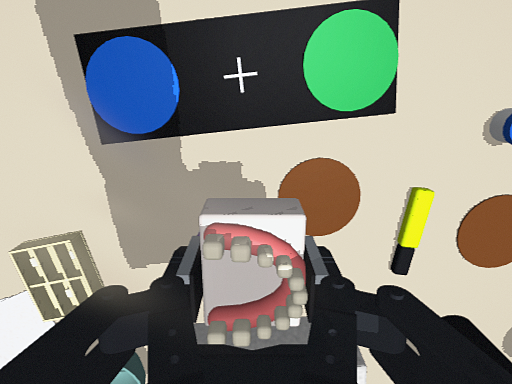

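The mat shows whole: blue disc centre (132,85), cross (240,75), green disc (350,60). The cast is held upright between the jaws. Fit these precisely.

Run:
```python
from h import *
z=np.load("mat.npz"); c=(z["K"],z["R"],z["t"]); im=z["im"]
hsv=cv2.cvtColor(im,cv2.COLOR_RGB2HSV)
def blob(lo,hi,roi):
    m=cv2.inRange(hsv,lo,hi); k=np.zeros_like(m); l,t,r,b=roi; k[t:b,l:r]=m[t:b,l:r]; return (k>0).astype(np.float32)
g=blob((45,80,40),(80,255,255),(290,0,410,125)); b=blob((100,100,40),(130,255,255),(75,25,190,145))
G=fit([(c,g)],disc(.048,.005),.4994,.129,False); B=fit([(c,b)],disc(.048,.005),.5059,-.0947,False)
print("G",np.round(G,4),"B",np.round(B,4),"dist",np.hypot(G[0]-B[0],G[1]-B[1]),"mid",(np.array(G[:2])+B[:2])/2)
w=blob((0,0,140),(180,60,255),(215,50,268,100)); v,u=np.nonzero(w); print("cross px",u.mean(),v.mean(),ray(c,(u.mean(),v.mean()),.002))
# held cast bottom check: expected pose
s=readout.get_state(); print(s["tool_pos"],s["force"])
```

```text
G [ 0.5015  0.1292 -0.0035  0.0125] B [ 0.5081 -0.0944  0.0279  0.012 ] dist 0.22369242128957495 mid [0.50480938 0.01737481]
cross px 240.00862068965517 74.4396551724138 [0.50460664 0.01732059 0.002     ]
[0.60067606 0.02249363 0.19947298] [-0.085585    0.51784124 -2.16944604]
```

Run:
```python
from h import *
c,im,p=look(6)
print(p); d=np.array([.5015,.1292])-p[:2]; ps=1.4927; print(d@[-np.sin(ps),np.cos(ps)]*1e3,d@[np.cos(ps),np.sin(ps)]*1e3)
```

```text
t 7.8333 pos [0.6009 0.0221 0.1995] sd [0.0001 0.0003 0.    ] psi 1.494
[0.60090913 0.0221285  0.1994788 ]
107.4595291838678 98.98954963920629
```

Call:
send_rows(rows=[{"translation":[15,26,24],"rotation":[0,0,0],"claw":0},{"translation":[25,27,25],"rotation":[0,0,0],"claw":0},{"translation":[30,27,25],"rotation":[0,0,0],"claw":0},{"translation":[30,27.5,25],"rotation":[0,0,0],"claw":0},{"translation":[30,0,0],"rotation":[0,0,0],"claw":0},{"translation":[30,0,0],"rotation":[0,0,0],"claw":0},{"translation":[0,0,0],"rotation":[0,0,0],"claw":0},{"translation":[0,0,0],"rotation":[0,0,0],"claw":0},{"translation":[0,0,0],"rotation":[0,0,0],"claw":0}])

```text
time_s: 8.63
tool_pos: [0.5109, 0.1201, 0.0497]
eef_rot: [[0.002, -0.997, 0.078], [0.0, 0.078, 0.997], [-1.0, -0.002, 0.001]]
force: [0.5, -0.1, -2.1]
gripper_width: 0.0452
```

Run:
```python
from h import *
c,im,p=look(6)
d=np.array([.5015,.1292])-p[:2]; ps=1.494; print(d@[-np.sin(ps),np.cos(ps)]*1e3,d@[np.cos(ps),np.sin(ps)]*1e3)
cv2.imwrite("pics/f.png",im[:,:,::-1])
```

```text
t 8.8833 pos [0.5114 0.1202 0.0502] sd [0.0004 0.0001 0.0003] psi 1.4924
10.594448995470648 8.219970176107392
```

View pics/f.png

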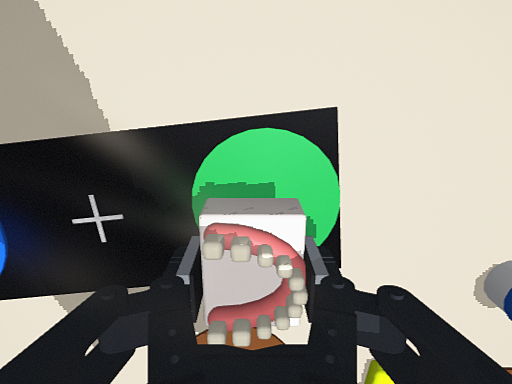

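The cast hangs near the green disc's front edge, because the moves were capped by the combined-shift limit. Correct that and check again before lowering.

Call:
send_rows(rows=[{"translation":[5,10.5,8],"rotation":[0,0,0],"claw":0},{"translation":[10,0,0],"rotation":[0,0,0],"claw":0},{"translation":[5,0,0],"rotation":[0,0,0],"claw":0},{"translation":[0,0,0],"rotation":[0,0,0],"claw":0},{"translation":[0,0,0],"rotation":[0,0,0],"claw":0}])

```text
time_s: 9.35
tool_pos: [0.4989, 0.1287, 0.0276]
eef_rot: [[-0.002, -0.997, 0.078], [-0.001, 0.078, 0.997], [-1.0, 0.002, -0.001]]
force: [-0.2, 0.3, -1.5]
gripper_width: 0.045
```

```bash
cat >> h.py <<'E'
def off(p,tx,ty,ps):
    d=np.array([tx,ty])-p[:2]; print("need y,z mm:",np.round([d@[-np.sin(ps),np.cos(ps)]*1e3,d@[np.cos(ps),np.sin(ps)]*1e3],1))
E
python3 - <<'E'
from h import *
c,im,p=look(6); off(p,.5015,.1292,1.493)
hsv=cv2.cvtColor(im,cv2.COLOR_RGB2HSV); g=cv2.inRange(hsv,(45,80,40),(80,255,255))
# robust circle fit on outer contour points via ground-plane rays
cs=max(cv2.findContours(g,cv2.RETR_EXTERNAL,cv2.CHAIN_APPROX_NONE)[0],key=cv2.contourArea)[:,0]
P=np.array([ray(c,q,.005)[:2] for q in cs]); best=(0,)
rng=np.random.default_rng(0)
from scipy.optimize import least_squares
o=least_squares(lambda x:np.clip(np.hypot(*(P-x).T)-.048,-.02,.02),[.5015,.1292],loss="soft_l1",f_scale=.0005); r=np.hypot(*(P-o.x).T)-.048
print(o.x,(abs(r)<.0015).mean(),len(P))
E
```

```text
t 9.6 pos [0.4998 0.1288 0.0282] sd [0.0004 0.0001 0.0004] psi 1.493
need y,z mm: [-1.7  0.5]
[0.50180596 0.1301348 ] 0.5523613963039015 487
```

Call:
send_rows(rows=[{"translation":[8,-1.7,0.8],"rotation":[0,0,0],"claw":0},{"translation":[6,0,0],"rotation":[0,0,0],"claw":0},{"translation":[4,0,0],"rotation":[0,0,0],"claw":0},{"translation":[2,0,0],"rotation":[0,0,0],"claw":0},{"translation":[0,0,0],"rotation":[0,0,0],"claw":0},{"translation":[0,0,0],"rotation":[0,0,0],"claw":0},{"translation":[0,0,0],"rotation":[0,0,0],"claw":0}])

```text
time_s: 10.23
tool_pos: [0.5015, 0.1295, 0.0084]
eef_rot: [[-0.0, -0.997, 0.078], [-0.0, 0.078, 0.997], [-1.0, 0.0, -0.0]]
force: [0.5, -0.1, -1.3]
gripper_width: 0.0453
```

Not touching yet, so lower in half-millimetre steps and release.

Call:
send_rows(rows=[{"translation":[0.6,0,0],"rotation":[0,0,0],"claw":0},{"translation":[0.6,0,0],"rotation":[0,0,0],"claw":0},{"translation":[0,0,0],"rotation":[0,0,0],"claw":0},{"translation":[0,0,0],"rotation":[0,0,0],"claw":0}])

```text
time_s: 10.57
tool_pos: [0.5015, 0.1295, 0.0072]
eef_rot: [[0.0, -0.997, 0.078], [0.0, 0.078, 0.997], [-1.0, -0.0, 0.0]]
force: [0.2, 0.9, -1.9]
gripper_width: 0.0453
```

Call:
send_rows(rows=[{"translation":[0.5,0,0],"rotation":[0,0,0],"claw":0},{"translation":[0.5,0,0],"rotation":[0,0,0],"claw":0},{"translation":[0,0,0],"rotation":[0,0,0],"claw":0},{"translation":[0,0,0],"rotation":[0,0,0],"claw":0}])

```text
time_s: 10.9
tool_pos: [0.5015, 0.1295, 0.0072]
eef_rot: [[0.001, -0.997, 0.078], [0.0, 0.078, 0.997], [-1.0, -0.001, 0.0]]
force: [-2.5, -0.6, 6.6]
gripper_width: 0.0452
```

Contact (+8 N). Release and go up.

Call:
send_rows(rows=[{"translation":[0,0,0],"rotation":[0,0,0],"claw":0.7},{"translation":[0,0,0],"rotation":[0,0,0],"claw":0.8},{"translation":[0,0,0],"rotation":[0,0,0],"claw":1},{"translation":[0,0,0],"rotation":[0,0,0],"claw":1},{"translation":[-15,0,0],"rotation":[0,0,0],"claw":1},{"translation":[-30,0,0],"rotation":[0,0,0],"claw":1},{"translation":[-40,0,0],"rotation":[0,0,0],"claw":1},{"translation":[-40,0,0],"rotation":[0,0,0],"claw":1},{"translation":[-40,0,0],"rotation":[0,0,0],"claw":1},{"translation":[-25,0,0],"rotation":[0,0,0],"claw":1},{"translation":[0,0,0],"rotation":[0,0,0],"claw":1}])

```text
time_s: 11.82
tool_pos: [0.5053, 0.1306, 0.2024]
eef_rot: [[0.011, -0.997, 0.078], [0.003, 0.078, 0.997], [-1.0, -0.011, 0.004]]
force: [0.1, 0.8, 1.4]
gripper_width: 0.0856
```

Run:
```python
from h import *
move(.72,.02,.2,1.493)
cv2.imwrite("pics/g.png",imaging.camera("wrist")[:,:,::-1])
```

```text
pos [0.5053 0.1306 0.2024] psi 1.493 q [ 0.25  0.26 -0.21  1.08 -0.    0.33]
ROT tool x: 0.0001  then TRANS mm: [   2.4 -222.6  -93.5]
```

View pics/g.png

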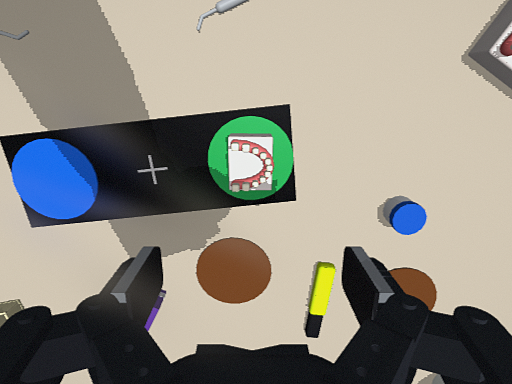

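The cast stands on the green disc at (250,160), looking centred. Next, view the purple carton.

Call:
send_rows(rows=[{"translation":[0,-28,-20.5],"rotation":[0,0,0],"claw":1},{"translation":[0,-28,-20.5],"rotation":[0,0,0],"claw":1},{"translation":[0,-28,-20.5],"rotation":[0,0,0],"claw":1},{"translation":[0,-28,-20.5],"rotation":[0,0,0],"claw":1},{"translation":[0,-28,-20.5],"rotation":[0,0,0],"claw":1},{"translation":[0,-28,-20.5],"rotation":[0,0,0],"claw":1},{"translation":[0,-28,-20.5],"rotation":[0,0,0],"claw":1},{"translation":[0,0,0],"rotation":[0,0,0],"claw":1},{"translation":[0,0,0],"rotation":[0,0,0],"claw":1},{"translation":[0,0,0],"rotation":[0,0,0],"claw":1}])

```text
time_s: 12.7
tool_pos: [0.6844, -0.0286, 0.194]
eef_rot: [[-0.004, -0.997, 0.078], [0.001, 0.078, 0.997], [-1.0, 0.004, 0.0]]
force: [0.4, -0.4, -0.1]
gripper_width: 0.0854
```

Run:
```python
from h import *
c,im,p=look(6)
def sh(x,y,a): return boxpts(x,y,a,.060,.042,.036)
r=models.silhouettes("carton_center","wrist")
im=im.copy()
for d in r:
    m=d["mask"]; v,u=np.nonzero(m); q=ray(c,(u.mean(),v.mean()),.03); print(round(d["conf"],2),np.round(d["box"]),m.sum(),q.round(3))
    if abs(q[0]-.69)<.05 and abs(q[1]+.025)<.05:
        f=fit([(c,m.astype(np.float32))],sh,q[0],q[1]); print(np.round(f,4)); move(f[0],f[1],.1,f[2]+np.pi/2)
        for k in proj(c,sh(*f[:3])): cv2.circle(im,tuple(int(round(w)) for w in k),1,(0,255,0),-1)
cv2.imwrite("pics/i.png",im[:,:,::-1])
```

```text
t 12.95 pos [ 0.6845 -0.028   0.1955] sd [0.0002 0.0003 0.0009] psi 1.4938
0.59 [221. 128. 284. 204.] 2714 [ 0.68  -0.027  0.03 ]
[ 0.6821 -0.0273  2.6014  0.0249]
pos [ 0.6853 -0.028   0.1967] psi 1.494 q [-0.04  0.56  0.24  1.26  0.    0.04]
ROT tool x: 0.4635  then TRANS mm: [96.7  3.1 -1. ]
0.44 [122.   1. 456.  55.] 8668 [0.55  0.011 0.03 ]
```

View pics/i.png

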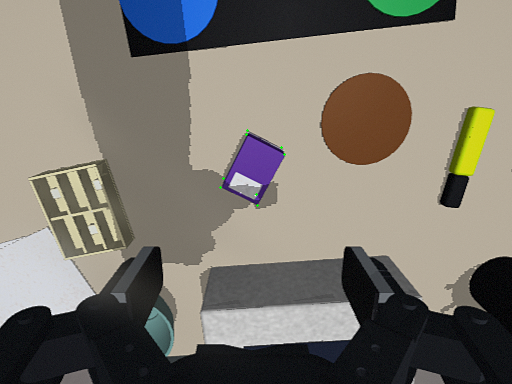

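The overlay corners sit on the purple carton, x 221–284 and y 131–206. Its yaw is 2.60, so the jaws go to psi 1.031. First check the clearance to the tissue box.

Run:
```python
from h import *
c,im,p=look(2)
for z in(.06,.08,.1): print(z,ray(c,(210,268),z).round(3),ray(c,(300,260),z).round(3),ray(c,(205,308),z).round(3))
cs=cam("scene")
for z in (0,.06,.08): print(z,ray(cs,(145,255),z).round(3),ray(cs,(244,264),z).round(3))
```

```text
t 13.1 pos [ 0.6854 -0.0281  0.1967] sd [0.0001 0.0001 0.    ] psi 1.4939
0.06 [ 0.777 -0.078  0.06 ] [0.775 0.015 0.06 ] [ 0.826 -0.089  0.06 ]
0.08 [ 0.765 -0.074  0.08 ] [0.763 0.012 0.08 ] [ 0.81  -0.084  0.08 ]
0.1 [ 0.753 -0.07   0.1  ] [0.751 0.01  0.1  ] [ 0.795 -0.079  0.1  ]
0 [ 0.787 -0.13   0.   ] [0.772 0.122 0.   ]
0.06 [ 0.816 -0.107  0.06 ] [0.802 0.127 0.06 ]
0.08 [ 0.826 -0.099  0.08 ] [0.812 0.129 0.08 ]
```

Call:
send_rows(rows=[{"translation":[12,0.8,-0.3],"rotation":[0.116,0,0],"claw":1},{"translation":[25,0.8,-0.3],"rotation":[0.116,0,0],"claw":1},{"translation":[30,0.8,-0.3],"rotation":[0.116,0,0],"claw":1},{"translation":[29,0.7,-0.1],"rotation":[0.1155,0,0],"claw":1},{"translation":[0,0,0],"rotation":[0,0,0],"claw":1},{"translation":[0,0,0],"rotation":[0,0,0],"claw":1},{"translation":[0,0,0],"rotation":[0,0,0],"claw":1}])

```text
time_s: 13.73
tool_pos: [0.6835, -0.029, 0.1018]
eef_rot: [[0.002, -0.858, 0.513], [-0.0, 0.513, 0.858], [-1.0, -0.002, 0.001]]
force: [-0.1, -0.1, 0.9]
gripper_width: 0.0854
```

Run:
```python
from h import *
c,im,p=look(6)
def sh(x,y,a): return boxpts(x,y,a,.060,.042,.036)
m=best("carton_center","wrist",.682,-.027,c)
if m is not None:
    f=fit([(c,m)],sh,.682,-.0273); print(np.round(f,4),f[2]-np.pi/2)
    off(p,f[0],f[1],1.031)
off(p,.6821,-.0273,1.031)
```

```text
t 13.9833 pos [ 0.6841 -0.029   0.1025] sd [0.0003 0.     0.0004] psi 1.031
[ 0.6833 -0.0267  2.5964  0.0174] 1.0255951427552934
need y,z mm: [1.8 1.6]
need y,z mm: [2.6 0.4]
```

Call:
send_rows(rows=[{"translation":[20,1,0.6],"rotation":[0.005,0,0],"claw":1},{"translation":[25,1,0.6],"rotation":[0,0,0],"claw":1},{"translation":[25,0,0],"rotation":[0,0,0],"claw":1},{"translation":[16,0,0],"rotation":[0,0,0],"claw":1},{"translation":[8,0,0],"rotation":[0,0,0],"claw":1},{"translation":[4,0,0],"rotation":[0,0,0],"claw":1},{"translation":[0,0,0],"rotation":[0,0,0],"claw":1},{"translation":[0,0,0],"rotation":[0,0,0],"claw":1}], newtons=30)

```text
time_s: 14.75
tool_pos: [0.6824, -0.027, 0.0033]
eef_rot: [[0.002, -0.854, 0.52], [-0.0, 0.52, 0.854], [-1.0, -0.002, 0.001]]
force: [-0.1, 0.1, -0.3]
gripper_width: 0.0855
```

Call:
send_rows(rows=[{"translation":[0,0,0],"rotation":[0,0,0],"claw":0},{"translation":[0,0,0],"rotation":[0,0,0],"claw":0},{"translation":[0,0,0],"rotation":[0,0,0],"claw":0},{"translation":[0,0,0],"rotation":[0,0,0],"claw":0},{"translation":[0,0,0],"rotation":[0,0,0],"claw":0},{"translation":[0,0,0],"rotation":[0,0,0],"claw":0},{"translation":[0,0,0],"rotation":[0,0,0],"claw":0},{"translation":[0,0,0],"rotation":[0,0,0],"claw":0}])

```text
time_s: 15.42
tool_pos: [0.6822, -0.0269, 0.0032]
eef_rot: [[0.002, -0.854, 0.52], [-0.0, 0.52, 0.854], [-1.0, -0.002, 0.001]]
force: [-0.9, -0.1, 5.3]
gripper_width: 0.0416
```

Call:
send_rows(rows=[{"translation":[-20,0,0],"rotation":[0,0,0],"claw":0},{"translation":[-35,0,0],"rotation":[0,0,0],"claw":0},{"translation":[-35,0,0],"rotation":[0,0,0],"claw":0},{"translation":[0,19,-24.7],"rotation":[0,0,0],"claw":0},{"translation":[0,19,-24.7],"rotation":[0,0,0],"claw":0},{"translation":[0,19,-24.7],"rotation":[0,0,0],"claw":0},{"translation":[0,19,-24.7],"rotation":[0,0,0],"claw":0},{"translation":[0,19,-24.7],"rotation":[0,0,0],"claw":0},{"translation":[10,19,-24.7],"rotation":[0,0,0],"claw":0},{"translation":[30,0,0],"rotation":[0,0,0],"claw":0},{"translation":[0,0,0],"rotation":[0,0,0],"claw":0},{"translation":[0,0,0],"rotation":[0,0,0],"claw":0}])

```text
time_s: 16.42
tool_pos: [0.5052, -0.0941, 0.0511]
eef_rot: [[-0.004, -0.854, 0.52], [0.001, 0.52, 0.854], [-1.0, 0.004, -0.001]]
force: [-0.1, 0.3, -0.6]
gripper_width: 0.0417
```

```bash
cat >> h.py <<'E'
from scipy.optimize import least_squares
def circ(c,g,z,r0,x,y):
    cs=max(cv2.findContours(g,cv2.RETR_EXTERNAL,cv2.CHAIN_APPROX_NONE)[0],key=cv2.contourArea)[:,0]
    P=np.array([ray(c,q,z)[:2] for q in cs])
    o=least_squares(lambda a:np.clip(np.hypot(*(P-a).T)-r0,-.02,.02),[x,y],loss="soft_l1",f_scale=.0005); r=np.hypot(*(P-o.x).T)-r0
    print("circle",o.x.round(4),"inl",(abs(r)<.0015).mean().round(2),len(P)); return o.x
E
python3 - <<'E'
from h import *
c,im,p=look(6); off(p,.5081,-.0944,1.026)
hsv=cv2.cvtColor(im,cv2.COLOR_RGB2HSV); g=cv2.inRange(hsv,(100,100,40),(122,255,255)); circ(c,g,.005,.048,.5081,-.0944)
cv2.imwrite("pics/j.png",im[:,:,::-1])
E
```

```text
t 16.6667 pos [ 0.5081 -0.0943  0.0527] sd [0.0014 0.0001 0.0008] psi 1.0249
need y,z mm: [-0.1 -0.1]
circle [ 0.5073 -0.0938] inl 0.57 482
```

View pics/j.png

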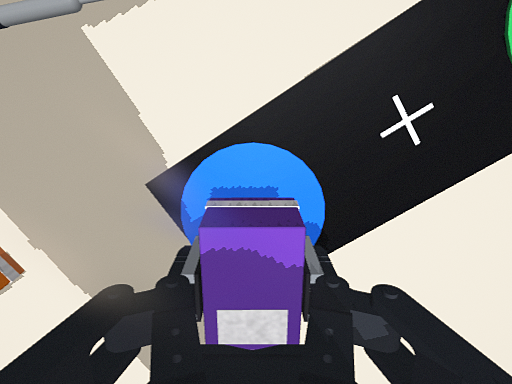

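The carton is held level over the blue disc, and the disc refit agrees within 1 mm. Lower it.

Call:
send_rows(rows=[{"translation":[15,0.3,0],"rotation":[0,0,0],"claw":0},{"translation":[15,0,0],"rotation":[0,0,0],"claw":0},{"translation":[8,0,0],"rotation":[0,0,0],"claw":0},{"translation":[4,0,0],"rotation":[0,0,0],"claw":0},{"translation":[1,0,0],"rotation":[0,0,0],"claw":0},{"translation":[0,0,0],"rotation":[0,0,0],"claw":0},{"translation":[0,0,0],"rotation":[0,0,0],"claw":0}])

```text
time_s: 17.3
tool_pos: [0.5074, -0.0942, 0.0097]
eef_rot: [[0.001, -0.854, 0.519], [-0.0, 0.519, 0.854], [-1.0, -0.001, 0.0]]
force: [1.1, -0.2, -1.0]
gripper_width: 0.0415
```

Call:
send_rows(rows=[{"translation":[0.6,0,0],"rotation":[0,0,0],"claw":0},{"translation":[0.6,0,0],"rotation":[0,0,0],"claw":0},{"translation":[0,0,0],"rotation":[0,0,0],"claw":0},{"translation":[0,0,0],"rotation":[0,0,0],"claw":0}])

```text
time_s: 17.63
tool_pos: [0.5069, -0.0942, 0.0082]
eef_rot: [[0.0, -0.854, 0.52], [-0.0, 0.52, 0.854], [-1.0, -0.0, 0.0]]
force: [0.5, 0.2, -0.2]
gripper_width: 0.0415
```

Call:
send_rows(rows=[{"translation":[0.6,0,0],"rotation":[0,0,0],"claw":0},{"translation":[0.4,0,0],"rotation":[0,0,0],"claw":0},{"translation":[0,0,0],"rotation":[0,0,0],"claw":0},{"translation":[0,0,0],"rotation":[0,0,0],"claw":0}])

```text
time_s: 17.97
tool_pos: [0.5069, -0.0942, 0.0081]
eef_rot: [[0.001, -0.854, 0.52], [-0.0, 0.52, 0.854], [-1.0, -0.001, 0.0]]
force: [-2.5, 0.6, 8.6]
gripper_width: 0.0419
```

Call:
send_rows(rows=[{"translation":[0,0,0],"rotation":[0,0,0],"claw":0.7},{"translation":[0,0,0],"rotation":[0,0,0],"claw":0.8},{"translation":[0,0,0],"rotation":[0,0,0],"claw":1},{"translation":[0,0,0],"rotation":[0,0,0],"claw":1},{"translation":[-15,0,0],"rotation":[0,0,0],"claw":1},{"translation":[-30,0,0],"rotation":[0,0,0],"claw":1},{"translation":[-40,0,0],"rotation":[0,0,0],"claw":1},{"translation":[-40,0,0],"rotation":[0,0,0],"claw":1},{"translation":[-35,0,0],"rotation":[0,0,0],"claw":1},{"translation":[-25,0,0],"rotation":[0,0,0],"claw":1},{"translation":[0,0,0],"rotation":[0,0,0],"claw":1},{"translation":[0,0,0],"rotation":[0,0,0],"claw":1}])

```text
time_s: 18.97
tool_pos: [0.5081, -0.0944, 0.1936]
eef_rot: [[0.004, -0.854, 0.52], [-0.001, 0.52, 0.854], [-1.0, -0.004, 0.001]]
force: [0.7, -0.0, -1.0]
gripper_width: 0.085
```

Run:
```python
from h import *
c,im,p=look(6)
sh=lambda x,y,a: boxpts(x,y,a,.060,.042,.036,.005)
m=best("carton_center","wrist",.508,-.094,c,.03); im=im.copy()
if m is not None:
    f=fit([(c,m)],sh,.508,-.094); print("carton",np.round(f,4))
    for k in proj(c,sh(*f[:3])): cv2.circle(im,tuple(int(round(w)) for w in k),1,(0,255,0),-1)
hsv=cv2.cvtColor(im,cv2.COLOR_RGB2HSV); g=cv2.inRange(hsv,(100,100,40),(122,255,255)); circ(c,g,.005,.048,.5081,-.0944)
cast=lambda x,y,a: castshape(x,y,a)+[0,0,.005]
m=best("cast_center","wrist",.5015,.1295,c,.03)
if m is not None: print("cast",np.round(fit([(c,m)],cast,.5015,.1295),4)); 
g=cv2.inRange(hsv,(45,80,40),(80,255,255)); circ(c,g,.005,.048,.5015,.1295)
cv2.imwrite("pics/k.png",im[:,:,::-1])
move(.5775,.3,.2,1.03)
```

```text
t 19.2167 pos [ 0.5062 -0.0941  0.1912] sd [0.001  0.0002 0.0012] psi 1.0245
carton [ 0.5086 -0.0956  2.6161  0.0663]
circle [ 0.5102 -0.0938] inl 0.54 378
cast [0.5018 0.1321 1.5036 0.0863]
circle [0.5031 0.1306] inl 0.47 391
pos [ 0.5061 -0.0941  0.1909] psi 1.024 q [-0.18  0.27 -0.24  1.07  0.    0.36]
ROT tool x: -0.0055  then TRANS mm: [ -9.1 141.7 374.6]
```

View pics/k.png

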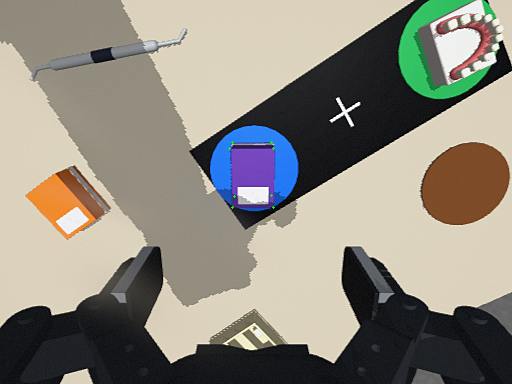

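The carton is on the blue disc at (253,170), centred to about 2 mm. The pot is next.

Call:
send_rows(rows=[{"translation":[-1,7,19],"rotation":[0,0,0],"claw":1},{"translation":[-1,13,34],"rotation":[0,0,0],"claw":1},{"translation":[-1,13,34],"rotation":[0,0,0],"claw":1},{"translation":[-1,13,34],"rotation":[0,0,0],"claw":1},{"translation":[-1,13,34],"rotation":[0,0,0],"claw":1},{"translation":[-1,13,34],"rotation":[0,0,0],"claw":1},{"translation":[-1,13,34],"rotation":[0,0,0],"claw":1},{"translation":[-1,13,34],"rotation":[0,0,0],"claw":1},{"translation":[-1,13,34],"rotation":[0,0,0],"claw":1},{"translation":[0,13,34],"rotation":[0,0,0],"claw":1},{"translation":[0,13,34],"rotation":[0,0,0],"claw":1},{"translation":[0,5,15],"rotation":[0,0,0],"claw":1}])

```text
time_s: 20.37
tool_pos: [0.5799, 0.3038, 0.2]
eef_rot: [[-0.0, -0.856, 0.517], [0.002, 0.517, 0.856], [-1.0, 0.001, 0.001]]
force: [0.9, -0.4, -0.0]
gripper_width: 0.0853
```

Run:
```python
from h import *
look(3)
c,im,p=look(6)
m=best("pot_center","wrist",.5775,.3,c); f=fit([(c,m)],cyl(.0187,0,.03),.5775,.3,False); print("pot",np.round(f,4))
hsv=cv2.cvtColor(im,cv2.COLOR_RGB2HSV); g=cv2.inRange(hsv,(100,100,40),(125,255,255)); circ(c,g,.030,.019,f[0],f[1])
off(p,f[0],f[1],1.024)
cv2.imwrite("pics/l.png",im[:,:,::-1])
```

```text
t 20.4667 pos [0.58   0.3038 0.1998] sd [0.0003 0.0011 0.0001] psi 1.0286
t 20.7667 pos [0.5794 0.2985 0.2005] sd [0.0001 0.0009 0.0005] psi 1.0243
pot [0.5762 0.3    0.1165 0.0569]
circle [0.5761 0.3014] inl 1.0 100
need y,z mm: [ 3.5 -0.3]
```

View pics/l.png

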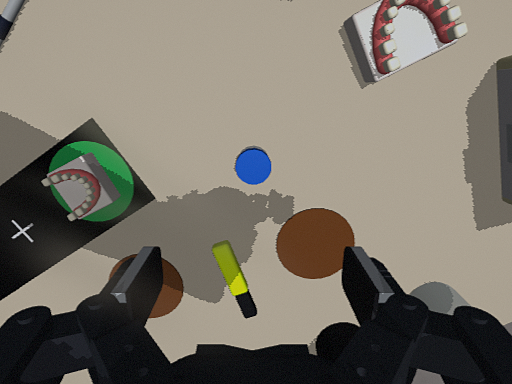

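The pot is alone at (253,166), with the highlighter well clear of the finger lines. Descend partway and re-check.

Call:
send_rows(rows=[{"translation":[20,1.7,0],"rotation":[0,0,0],"claw":1},{"translation":[30,1.8,0],"rotation":[0,0,0],"claw":1},{"translation":[30,0,0],"rotation":[0,0,0],"claw":1},{"translation":[20,0,0],"rotation":[0,0,0],"claw":1},{"translation":[0,0,0],"rotation":[0,0,0],"claw":1},{"translation":[0,0,0],"rotation":[0,0,0],"claw":1},{"translation":[0,0,0],"rotation":[0,0,0],"claw":1}])

```text
time_s: 21.45
tool_pos: [0.5778, 0.3011, 0.1026]
eef_rot: [[0.002, -0.854, 0.52], [0.001, 0.52, 0.854], [-1.0, -0.001, 0.002]]
force: [0.2, -0.5, -0.4]
gripper_width: 0.0854
```

Run:
```python
from h import *
c,im,p=look(6)
hsv=cv2.cvtColor(im,cv2.COLOR_RGB2HSV); g=cv2.inRange(hsv,(100,100,40),(125,255,255)); q=circ(c,g,.030,.019,.576,.3)
off(p,*q,1.024)
```

```text
t 21.7 pos [0.578  0.3014 0.103 ] sd [0.0002 0.0002 0.0003] psi 1.0242
circle [0.5767 0.3008] inl 1.0 142
need y,z mm: [ 0.8 -1.2]
```

Call:
send_rows(rows=[{"translation":[20,0.8,-1.2],"rotation":[0,0,0],"claw":1},{"translation":[30,0,0],"rotation":[0,0,0],"claw":1},{"translation":[25,0,0],"rotation":[0,0,0],"claw":1},{"translation":[15,0,0],"rotation":[0,0,0],"claw":1},{"translation":[8,0,0],"rotation":[0,0,0],"claw":1},{"translation":[0,0,0],"rotation":[0,0,0],"claw":1},{"translation":[0,0,0],"rotation":[0,0,0],"claw":1}], newtons=25)

```text
time_s: 22.33
tool_pos: [0.5758, 0.3006, 0.0034]
eef_rot: [[0.0, -0.854, 0.52], [0.0, 0.52, 0.854], [-1.0, -0.0, 0.0]]
force: [0.1, 0.3, -0.5]
gripper_width: 0.0853
```

Call:
send_rows(rows=[{"translation":[0,0,0],"rotation":[0,0,0],"claw":0},{"translation":[0,0,0],"rotation":[0,0,0],"claw":0},{"translation":[0,0,0],"rotation":[0,0,0],"claw":0},{"translation":[0,0,0],"rotation":[0,0,0],"claw":0},{"translation":[0,0,0],"rotation":[0,0,0],"claw":0},{"translation":[0,0,0],"rotation":[0,0,0],"claw":0},{"translation":[0,0,0],"rotation":[0,0,0],"claw":0},{"translation":[0,0,0],"rotation":[0,0,0],"claw":0},{"translation":[0,0,0],"rotation":[0,0,0],"claw":0}])

```text
time_s: 23.08
tool_pos: [0.5761, 0.3007, 0.0041]
eef_rot: [[0.002, -0.854, 0.52], [0.001, 0.52, 0.854], [-1.0, -0.001, 0.001]]
force: [-0.7, -0.4, 6.0]
gripper_width: 0.0369
```

Call:
send_rows(rows=[{"translation":[-15,0,0],"rotation":[0,0,0],"claw":0},{"translation":[-35,0,0],"rotation":[0,0,0],"claw":0},{"translation":[-40,0,0],"rotation":[0,0,0],"claw":0},{"translation":[-40,0,0],"rotation":[0,0,0],"claw":0},{"translation":[-40,0,0],"rotation":[0,0,0],"claw":0},{"translation":[-25,0,0],"rotation":[0,0,0],"claw":0}])

```text
time_s: 23.58
tool_pos: [0.5766, 0.3009, 0.2025]
eef_rot: [[0.004, -0.854, 0.52], [0.002, 0.52, 0.854], [-1.0, -0.003, 0.004]]
force: [1.1, 0.7, -0.5]
gripper_width: 0.037
```

Call:
send_rows(rows=[{"translation":[0,-20.7,-31],"rotation":[0,0,0],"claw":0},{"translation":[0,-20.7,-31],"rotation":[0,0,0],"claw":0},{"translation":[0,-20.7,-31],"rotation":[0,0,0],"claw":0},{"translation":[0,-20.7,-31],"rotation":[0,0,0],"claw":0},{"translation":[0,-20.7,-31],"rotation":[0,0,0],"claw":0},{"translation":[0,-20.7,-31],"rotation":[0,0,0],"claw":0},{"translation":[0,-20.7,-31],"rotation":[0,0,0],"claw":0},{"translation":[0,-20.7,-31],"rotation":[0,0,0],"claw":0},{"translation":[0,-20.7,-31],"rotation":[0,0,0],"claw":0},{"translation":[0,-20.7,-31],"rotation":[0,0,0],"claw":0},{"translation":[0,-20.7,-31],"rotation":[0,0,0],"claw":0},{"translation":[0,-20.7,-31],"rotation":[0,0,0],"claw":0}])

```text
time_s: 24.58
tool_pos: [0.5939, -0.1483, 0.1977]
eef_rot: [[-0.0, -0.854, 0.52], [0.0, 0.52, 0.854], [-1.0, 0.0, -0.0]]
force: [-0.2, 0.8, 0.3]
gripper_width: 0.0369
```

Call:
send_rows(rows=[{"translation":[0,0,0],"rotation":[0,0,0],"claw":0},{"translation":[0,0,0],"rotation":[0,0,0],"claw":0},{"translation":[0,0,0],"rotation":[0,0,0],"claw":0}])

```text
time_s: 24.83
tool_pos: [0.594, -0.1463, 0.1976]
eef_rot: [[-0.001, -0.854, 0.52], [0.001, 0.52, 0.854], [-1.0, 0.001, 0.0]]
force: [1.3, 0.4, -0.9]
gripper_width: 0.0372
```

Run:
```python
from h import *
c,im,p=look(8)
sh=lambda x,y,a: boxpts(x,y,a,.060,.042,.036,.005)
m=best("carton_center","wrist",.508,-.094,c,.03); im=im.copy()
hsv=cv2.cvtColor(im,cv2.COLOR_RGB2HSV)
if m is not None:
    f=fit([(c,m)],sh,.508,-.094); print("carton",np.round(f,4))
    for k in proj(c,sh(*f[:3])): cv2.circle(im,tuple(int(round(w)) for w in k),1,(0,255,0),-1)
g=cv2.inRange(hsv,(100,100,40),(122,255,255)); g[200:]=0; circ(c,g,.005,.048,.5081,-.0944)
cv2.imwrite("pics/m.png",im[:,:,::-1])
```

```text
t 25.1833 pos [ 0.5943 -0.1454  0.1979] sd [0.0002 0.0004 0.0002] psi 1.0259
circle [ 0.5081 -0.0935] inl 1.0 279
```

View pics/m.png

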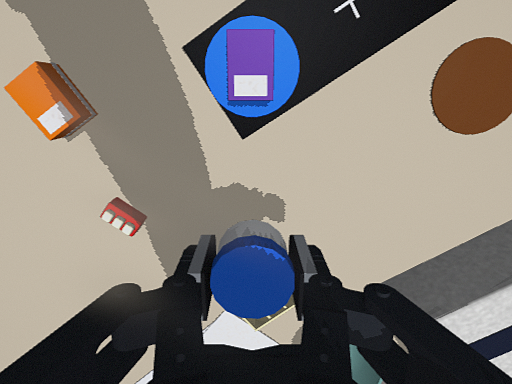

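The pot is held upright at (252,270) and the carton is on the disc at (250,65). The network missed the carton here, so I'll segment it by colour.

Run:
```python
from h import *
c,im,p=look(6)
hsv=cv2.cvtColor(im,cv2.COLOR_RGB2HSV)
roi=np.zeros((384,512),np.uint8); roi[18:115,205:298]=1
pur=cv2.inRange(hsv,(124,60,30),(150,255,255))*roi; wh=cv2.inRange(hsv,(0,0,110),(180,70,255)); wh[:, :222]=0; wh[:,280:]=0; wh[:60]=0; wh[105:]=0
m=cv2.morphologyEx(pur|wh*roi,cv2.MORPH_CLOSE,np.ones((5,5)))
sh=lambda x,y,a: boxpts(x,y,a,.060,.042,.036,.005)
f=fit([(c,(m>0).astype(np.float32))],sh,.508,-.094); print("carton",np.round(f,4),m.astype(bool).sum())
off(p,f[0],f[1],1.0259)
im=im.copy()
for k in proj(c,sh(*f[:3])): cv2.circle(im,tuple(int(round(w)) for w in k),1,(0,255,0),-1)
cv2.imwrite("pics/n.png",cv2.resize(im[:140,170:330],None,fx=4,fy=4)[:,:,::-1])
# pot held check: lid circle in image
g=cv2.inRange(hsv,(105,120,30),(125,255,255)); g[:200]=0; circ(c,g,p[2]+.026,.019,p[0],p[1])
```

```text
t 25.5333 pos [ 0.5945 -0.1462  0.198 ] sd [0.     0.0002 0.    ] psi 1.025
carton [ 0.5074 -0.0948  2.5962  0.0248] 3289
need y,z mm: [101.1  -1.2]
circle [ 0.594 -0.146] inl 0.82 241
```

View pics/n.png

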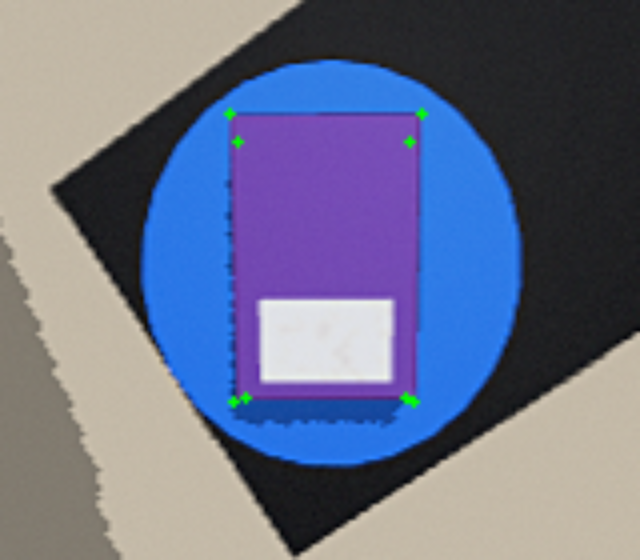

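Call:
send_rows(rows=[{"translation":[10,25,-0.3],"rotation":[0,0,0],"claw":0},{"translation":[20,26,-0.3],"rotation":[0,0,0],"claw":0},{"translation":[25,25,-0.3],"rotation":[0,0,0],"claw":0},{"translation":[25,25,-0.3],"rotation":[0,0,0],"claw":0},{"translation":[25,0,0],"rotation":[0,0,0],"claw":0},{"translation":[18,0,0],"rotation":[0,0,0],"claw":0},{"translation":[0,0,0],"rotation":[0,0,0],"claw":0},{"translation":[0,0,0],"rotation":[0,0,0],"claw":0},{"translation":[0,0,0],"rotation":[0,0,0],"claw":0}])

```text
time_s: 26.33
tool_pos: [0.5088, -0.0954, 0.0761]
eef_rot: [[0.002, -0.854, 0.52], [-0.0, 0.52, 0.854], [-1.0, -0.002, 0.001]]
force: [-0.0, -0.0, 0.0]
gripper_width: 0.0367
```

Run:
```python
from h import *
c,im,p=look(8); off(p,.5074,-.0948,1.025)
```

```text
t 26.6833 pos [ 0.5088 -0.0954  0.0762] sd [0.0004 0.0001 0.0003] psi 1.0243
need y,z mm: [ 1.5 -0.2]
```

Call:
send_rows(rows=[{"translation":[10,1.4,0],"rotation":[0,0,0],"claw":0},{"translation":[10,0,0],"rotation":[0,0,0],"claw":0},{"translation":[6,0,0],"rotation":[0,0,0],"claw":0},{"translation":[3,0,0],"rotation":[0,0,0],"claw":0},{"translation":[1,0,0],"rotation":[0,0,0],"claw":0},{"translation":[0,0,0],"rotation":[0,0,0],"claw":0},{"translation":[0,0,0],"rotation":[0,0,0],"claw":0}])

```text
time_s: 27.32
tool_pos: [0.5053, -0.0942, 0.0452]
eef_rot: [[-0.002, -0.854, 0.52], [0.0, 0.52, 0.854], [-1.0, 0.002, -0.001]]
force: [-2.1, 0.4, 5.1]
gripper_width: 0.0367
```

Call:
send_rows(rows=[{"translation":[0.5,0,0],"rotation":[0,0,0],"claw":0},{"translation":[0.5,0,0],"rotation":[0,0,0],"claw":0},{"translation":[0,0,0],"rotation":[0,0,0],"claw":0},{"translation":[0,0,0],"rotation":[0,0,0],"claw":0}])

```text
time_s: 27.65
tool_pos: [0.5053, -0.0942, 0.045]
eef_rot: [[-0.001, -0.854, 0.52], [0.0, 0.52, 0.854], [-1.0, 0.001, -0.0]]
force: [-6.0, 1.5, 12.6]
gripper_width: 0.0366
```

Contact, but the TCP is 2 mm short in x. Lift slightly, correct and lower again.

Call:
send_rows(rows=[{"translation":[-4,0,0],"rotation":[0,0,0],"claw":0},{"translation":[0,-2,0.5],"rotation":[0,0,0],"claw":0},{"translation":[0,0,0],"rotation":[0,0,0],"claw":0},{"translation":[0,0,0],"rotation":[0,0,0],"claw":0},{"translation":[0,0,0],"rotation":[0,0,0],"claw":0},{"translation":[0,0,0],"rotation":[0,0,0],"claw":0}])

```text
time_s: 28.15
tool_pos: [0.5081, -0.0949, 0.0476]
eef_rot: [[-0.001, -0.854, 0.52], [0.0, 0.52, 0.854], [-1.0, 0.001, -0.0]]
force: [0.0, 0.6, -0.4]
gripper_width: 0.0369
```

Run:
```python
from h import *
c,im,p=look(4); off(p,.5074,-.0948,1.025); print(readout.get_state()["force"])
cv2.imwrite("pics/o.png",im[:,:,::-1]); cv2.imwrite("pics/o2.png",imaging.camera("side")[:,:,::-1])
```

```text
t 28.3 pos [ 0.5081 -0.095   0.0477] sd [0.     0.     0.0001] psi 1.0245
need y,z mm: [ 0.7 -0.2]
[0.0643964  0.12561797 0.48728703]
```

View pics/o.png

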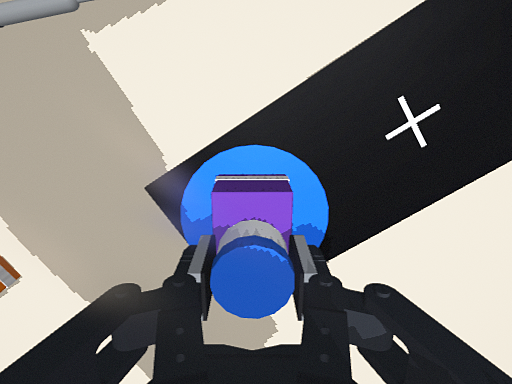

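Call:
send_rows(rows=[{"translation":[1,0,0],"rotation":[0,0,0],"claw":0},{"translation":[1,0,0],"rotation":[0,0,0],"claw":0},{"translation":[0.4,0,0],"rotation":[0,0,0],"claw":0},{"translation":[0,0,0],"rotation":[0,0,0],"claw":0},{"translation":[0,0,0],"rotation":[0,0,0],"claw":0}])

```text
time_s: 28.82
tool_pos: [0.5082, -0.095, 0.0455]
eef_rot: [[-0.0, -0.854, 0.52], [0.0, 0.52, 0.854], [-1.0, 0.0, -0.0]]
force: [-0.3, 0.8, -0.2]
gripper_width: 0.0369
```

Call:
send_rows(rows=[{"translation":[0.5,0,0],"rotation":[0,0,0],"claw":0},{"translation":[0,0,0],"rotation":[0,0,0],"claw":0},{"translation":[0,0,0],"rotation":[0,0,0],"claw":0}])

```text
time_s: 29.07
tool_pos: [0.5083, -0.095, 0.0451]
eef_rot: [[0.0, -0.854, 0.52], [-0.0, 0.52, 0.854], [-1.0, -0.0, 0.0]]
force: [0.5, 0.0, 0.1]
gripper_width: 0.0372
```

Call:
send_rows(rows=[{"translation":[0.5,0,0],"rotation":[0,0,0],"claw":0},{"translation":[0,0,0],"rotation":[0,0,0],"claw":0},{"translation":[0,0,0],"rotation":[0,0,0],"claw":0}])

```text
time_s: 29.32
tool_pos: [0.5084, -0.095, 0.0451]
eef_rot: [[0.0, -0.854, 0.519], [-0.0, 0.519, 0.854], [-1.0, -0.0, 0.0]]
force: [-2.1, 0.1, 5.5]
gripper_width: 0.0373
```

Contact. Release and rise.

Call:
send_rows(rows=[{"translation":[0,0,0],"rotation":[0,0,0],"claw":0.6},{"translation":[0,0,0],"rotation":[0,0,0],"claw":0.8},{"translation":[0,0,0],"rotation":[0,0,0],"claw":1},{"translation":[0,0,0],"rotation":[0,0,0],"claw":1},{"translation":[-10,0,0],"rotation":[0,0,0],"claw":1},{"translation":[-25,0,0],"rotation":[0,0,0],"claw":1},{"translation":[-40,0,0],"rotation":[0,0,0],"claw":1},{"translation":[-40,0,0],"rotation":[0,0,0],"claw":1},{"translation":[-40,0,0],"rotation":[0,0,0],"claw":1},{"translation":[0,0,0],"rotation":[0,0,0],"claw":1},{"translation":[0,0,0],"rotation":[0,0,0],"claw":1}])

```text
time_s: 30.23
tool_pos: [0.5105, -0.0954, 0.2032]
eef_rot: [[0.007, -0.854, 0.519], [-0.001, 0.519, 0.854], [-1.0, -0.007, 0.003]]
force: [0.7, -0.7, 0.1]
gripper_width: 0.0856
```

Run:
```python
from h import *
c,im,p=look(6)
hsv=cv2.cvtColor(im,cv2.COLOR_RGB2HSV)
cv2.imwrite("pics/p.png",im[:,:,::-1])
for l in("pot_center","carton_center","block_center"):
    for d in models.silhouettes(l,"wrist"):
        m=d["mask"]; v,u=np.nonzero(m); print(l,round(d["conf"],2),np.round(d["box"]),m.sum(),np.round(ray(c,(u.mean(),v.mean()),.015),4)[:2])
        if l=="pot_center": print(np.round(fit([(c,m.astype(np.float32))],cyl(.0187,.041,.071),.508,-.095,False),4))
move(.571,-.302,.2,1.025)
```

```text
t 30.4833 pos [ 0.508  -0.0949  0.1998] sd [0.0013 0.0002 0.0019] psi 1.0245
pot_center 0.82 [232. 160. 274. 208.] 1441 [ 0.5229 -0.1038]
[ 0.5113 -0.0971 -0.0467  0.0523]
carton_center 0.65 [230. 139. 275. 202.] 1105 [ 0.4988 -0.0882]
pos [ 0.5077 -0.0949  0.1986] psi 1.025 q [-0.18  0.26 -0.22  1.09 -0.    0.36]
ROT tool x: -0.0005  then TRANS mm: [  -1.4 -161.7 -144.2]
```

View pics/p.png

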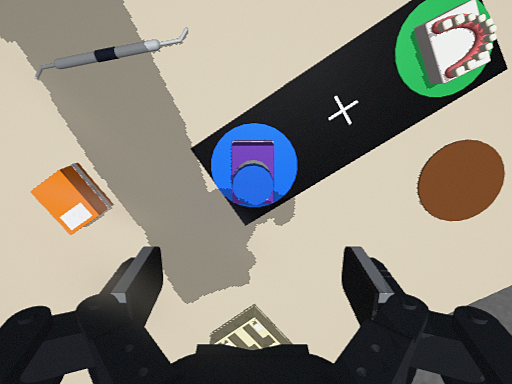

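The pot stands on the carton at (253,183). Centring will be checked from a later settled view. Now the block.

Call:
send_rows(rows=[{"translation":[0,-23,-20.5],"rotation":[0,0,0],"claw":1},{"translation":[0,-23,-20.5],"rotation":[0,0,0],"claw":1},{"translation":[0,-23,-20.5],"rotation":[0,0,0],"claw":1},{"translation":[0,-23,-20.5],"rotation":[0,0,0],"claw":1},{"translation":[0,-23,-20.5],"rotation":[0,0,0],"claw":1},{"translation":[0,-23,-20.5],"rotation":[0,0,0],"claw":1},{"translation":[0,-24,-21],"rotation":[0,0,0],"claw":1},{"translation":[0,0,0],"rotation":[0,0,0],"claw":1},{"translation":[0,0,0],"rotation":[0,0,0],"claw":1},{"translation":[0,0,0],"rotation":[0,0,0],"claw":1}])

```text
time_s: 31.52
tool_pos: [0.5713, -0.3018, 0.1988]
eef_rot: [[-0.002, -0.854, 0.52], [0.001, 0.52, 0.854], [-1.0, 0.002, 0.0]]
force: [-0.3, 0.8, -0.1]
gripper_width: 0.0852
```

```bash
cat >> h.py <<'E'
def blockshape(x,y,a): return np.vstack([boxpts(x,y,a,.042,.022,.022),boxpts(x,y,a,.036,.012,.032)])
E
python3 - <<'E'
from h import *
c,im,p=look(6); im=im.copy()
hsv=cv2.cvtColor(im,cv2.COLOR_RGB2HSV)
for d in models.silhouettes("block_center","wrist"):
    m=d["mask"]; v,u=np.nonzero(m); q=ray(c,(u.mean(),v.mean()),.015); print(round(d["conf"],2),np.round(d["box"]),m.sum(),np.round(q,4)[:2])
    if abs(q[1]+.3)<.05:
        f=fit([(c,m.astype(np.float32))],blockshape,q[0],q[1]); print(np.round(f,4)); move(f[0],f[1],.1,f[2]+np.pi/2)
        for k in proj(c,blockshape(*f[:3])[:8]): cv2.circle(im,tuple(int(round(w)) for w in k),1,(0,255,0),-1)
cv2.imwrite("pics/q.png",im[:,:,::-1])
E
```

```text
t 31.7667 pos [ 0.5715 -0.3012  0.1994] sd [0.0002 0.0003 0.0004] psi 1.0253
0.71 [229. 143. 272. 184.] 921 [ 0.5669 -0.3011]
[ 0.5671 -0.3015  0.3637  0.0549]
pos [ 0.5718 -0.3014  0.1999] psi 1.026 q [-0.49  0.48  0.12  1.21  0.    0.06]
ROT tool x: -0.909  then TRANS mm: [99.9  4.4  1.6]
```

View pics/q.png

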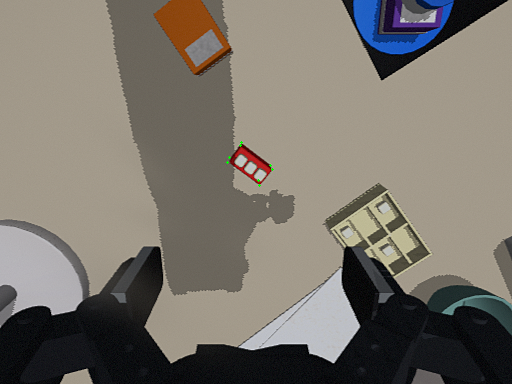

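The red block is at (250,164), with the overlay on its corners and yaw 0.364, so the jaws go to psi 1.93. Its neighbours are clear.

Call:
send_rows(rows=[{"translation":[10,0,0],"rotation":[-0.125,0,0],"claw":0.6},{"translation":[13,0,0],"rotation":[-0.125,0,0],"claw":0.6},{"translation":[13,0,0],"rotation":[-0.125,0,0],"claw":0.6},{"translation":[13,0,0],"rotation":[-0.125,0,0],"claw":0.6},{"translation":[13,0,0],"rotation":[-0.125,0,0],"claw":0.6},{"translation":[13,0,0],"rotation":[-0.125,0,0],"claw":0.6},{"translation":[13,2,1],"rotation":[-0.125,0,0],"claw":0.6},{"translation":[12,2.4,0.6],"rotation":[-0.034,0,0],"claw":0.6},{"translation":[0,0,0],"rotation":[0,0,0],"claw":0.6},{"translation":[0,0,0],"rotation":[0,0,0],"claw":0.6},{"translation":[0,0,0],"rotation":[0,0,0],"claw":0.6}])

```text
time_s: 32.78
tool_pos: [0.5678, -0.3019, 0.1005]
eef_rot: [[0.001, -0.935, -0.354], [-0.001, -0.354, 0.935], [-1.0, -0.001, -0.001]]
force: [0.0, -0.1, 0.6]
gripper_width: 0.0513
```

Run:
```python
from h import *
c,im,p=look(6); im=im.copy()
m=best("block_center","wrist",.567,-.3015,c)
f=fit([(c,m)],blockshape,.567,-.3015); print(np.round(f,4)); off(p,f[0],f[1],1.934)
for k in proj(c,blockshape(*f[:3])[:8]): cv2.circle(im,tuple(int(round(w)) for w in k),1,(0,255,0),-1)
cv2.imwrite("pics/r.png",im[:,:,::-1])
```

```text
t 33.0333 pos [ 0.568  -0.3021  0.1006] sd [0.0001 0.0001 0.0002] psi 1.9331
[ 0.5685 -0.3018  3.5209  0.0703]
need y,z mm: [-0.5  0.1]
```

View pics/r.png

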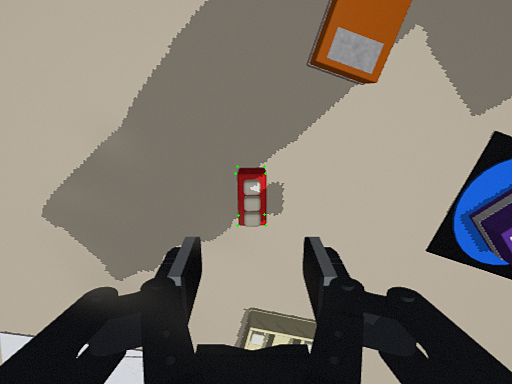

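The block is aligned and centred between the jaws at (252,197). Descend and grip.

Call:
send_rows(rows=[{"translation":[20,-0.3,0],"rotation":[0,0,0],"claw":0.6},{"translation":[30,0,0],"rotation":[0,0,0],"claw":0.6},{"translation":[25,0,0],"rotation":[0,0,0],"claw":0.6},{"translation":[14,0,0],"rotation":[0,0,0],"claw":0.6},{"translation":[7,0,0],"rotation":[0,0,0],"claw":0.6},{"translation":[2.5,0,0],"rotation":[0,0,0],"claw":0.6},{"translation":[0,0,0],"rotation":[0,0,0],"claw":0.6},{"translation":[0,0,0],"rotation":[0,0,0],"claw":0.6}], newtons=25)

```text
time_s: 33.8
tool_pos: [0.5685, -0.3022, 0.0022]
eef_rot: [[0.002, -0.935, -0.355], [-0.001, -0.355, 0.935], [-1.0, -0.001, -0.002]]
force: [0.7, -0.9, 1.1]
gripper_width: 0.0514
```

Call:
send_rows(rows=[{"translation":[0,0,0],"rotation":[0,0,0],"claw":0},{"translation":[0,0,0],"rotation":[0,0,0],"claw":0},{"translation":[0,0,0],"rotation":[0,0,0],"claw":0},{"translation":[0,0,0],"rotation":[0,0,0],"claw":0},{"translation":[0,0,0],"rotation":[0,0,0],"claw":0},{"translation":[0,0,0],"rotation":[0,0,0],"claw":0},{"translation":[0,0,0],"rotation":[0,0,0],"claw":0}])

```text
time_s: 34.38
tool_pos: [0.5685, -0.3022, 0.0024]
eef_rot: [[0.002, -0.935, -0.355], [-0.001, -0.355, 0.935], [-1.0, -0.002, -0.002]]
force: [-0.1, -0.6, 5.9]
gripper_width: 0.0217
```

Call:
send_rows(rows=[{"translation":[-15,0,0],"rotation":[0,0,0],"claw":0},{"translation":[-30,0,0],"rotation":[0,0,0],"claw":0},{"translation":[-40,0,0],"rotation":[0,0,0],"claw":0},{"translation":[-40,0,0],"rotation":[0,0,0],"claw":0},{"translation":[-35,0,0],"rotation":[0.111,0,0],"claw":0},{"translation":[-25,0,0],"rotation":[0.111,0,0],"claw":0},{"translation":[-13,0,0],"rotation":[0.111,0,0],"claw":0}])

```text
time_s: 34.97
tool_pos: [0.569, -0.3025, 0.2036]
eef_rot: [[0.005, -1.0, -0.024], [-0.003, -0.024, 1.0], [-1.0, -0.005, -0.003]]
force: [-0.0, -0.4, -0.9]
gripper_width: 0.0211
```

Call:
send_rows(rows=[{"translation":[0,-4,32],"rotation":[0,0,0],"claw":0},{"translation":[0,-4,32],"rotation":[0,0,0],"claw":0},{"translation":[0,-4,32],"rotation":[0,0,0],"claw":0},{"translation":[0,-4,32],"rotation":[0,0,0],"claw":0},{"translation":[0,-4,32],"rotation":[0,0,0],"claw":0},{"translation":[0,-4,32],"rotation":[0,0,0],"claw":0},{"translation":[0,-4,32],"rotation":[0,0,0],"claw":0},{"translation":[0,-4,32],"rotation":[0,0,0],"claw":0},{"translation":[0,-4,32],"rotation":[0,0,0],"claw":0},{"translation":[0,-4,32],"rotation":[0,0,0],"claw":0},{"translation":[0,0,0],"rotation":[0,0,0],"claw":0},{"translation":[0,0,0],"rotation":[0,0,0],"claw":0}])

```text
time_s: 35.97
tool_pos: [0.5977, 0.0211, 0.1988]
eef_rot: [[-0.001, -0.999, -0.033], [-0.0, -0.033, 0.999], [-1.0, 0.001, -0.0]]
force: [-0.3, -0.7, -0.3]
gripper_width: 0.0216
```

Run:
```python
from h import *
look(4)
c,im,p=look(6)
np.savez("mat2.npz",K=c[0],R=c[1],t=c[2],im=im)
cv2.imwrite("pics/s.png",im[:,:,::-1])
```

```text
t 36.1167 pos [0.5977 0.0196 0.1988] sd [0.     0.001  0.0001] psi 1.6015
t 36.4167 pos [0.5979 0.0183 0.199 ] sd [0.0001 0.0001 0.0001] psi 1.5989
```

View pics/s.png

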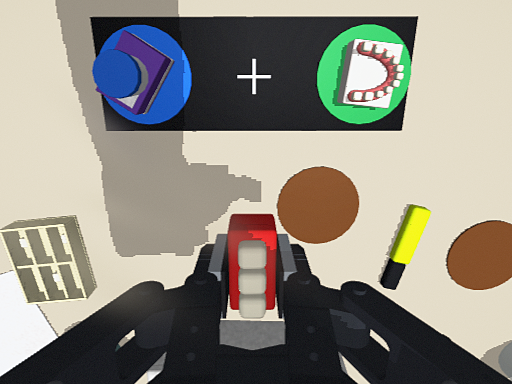

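The block is held upright, the cross is free at (254,76), and the pot and carton look fine. Measure everything from this settled view.

Run:
```python
from h import *
z=np.load("mat2.npz"); c=(z["K"],z["R"],z["t"]); im=z["im"]; p=[.5979,.0183]
hsv=cv2.cvtColor(im,cv2.COLOR_RGB2HSV)
w=cv2.inRange(hsv,(0,0,140),(180,60,255)); k=np.zeros_like(w); k[52:102,228:282]=w[52:102,228:282]; v,u=np.nonzero(k); q=ray(c,(u.mean(),v.mean()),.002); print("cross",u.mean(),v.mean(),q.round(4))
off(p,q[0],q[1],1.5989)
g=cv2.inRange(hsv,(45,80,40),(80,255,255)); circ(c,g,.005,.048,.5015,.1295)
b=cv2.inRange(hsv,(100,100,40),(122,255,255)); b[140:]=0; circ(c,b,.005,.048,.508,-.094)
# lid: darker/brighter blue? use network
m=best("pot_center","wrist",.51,-.095,c,.07,.06)
if m is not None: print("pot",np.round(fit([(c,m)],cyl(.0187,.041,.071),.508,-.095,False),4))
m=best("cast_center","wrist",.5015,.13,c,.03)
if m is not None: print("cast",np.round(fit([(c,m)],lambda x,y,a:castshape(x,y,a)+[0,0,.005],.5015,.13),4))
m=best("carton_center","wrist",.508,-.095,c,.03)
if m is not None: print("carton(partly hidden)",np.round(fit([(c,m)],lambda x,y,a:boxpts(x,y,a,.06,.042,.036,.005),.508,-.095),4))
```

```text
cross 253.5 76.0 [0.5045 0.0179 0.002 ]
need y,z mm: [93.3  2.2]
circle [0.5014 0.1301] inl 1.0 275
circle [ 0.5084 -0.094 ] inl 0.47 526
pot [ 0.5093 -0.0969  0.0596  0.0742]
cast [0.5008 0.1296 1.4856 0.057 ]
carton(partly hidden) [ 0.5075 -0.0956 -0.5389  0.4681]
```

Call:
send_rows(rows=[{"translation":[10,23,0.5],"rotation":[0,0,0],"claw":0},{"translation":[25,23,0.5],"rotation":[0,0,0],"claw":0},{"translation":[25,23,0.5],"rotation":[0,0,0],"claw":0},{"translation":[25,24,0.5],"rotation":[0,0,0],"claw":0},{"translation":[35,0,0],"rotation":[0,0,0],"claw":0},{"translation":[30,0,0],"rotation":[0,0,0],"claw":0},{"translation":[20,0,0],"rotation":[0,0,0],"claw":0},{"translation":[0,0,0],"rotation":[0,0,0],"claw":0},{"translation":[0,0,0],"rotation":[0,0,0],"claw":0},{"translation":[0,0,0],"rotation":[0,0,0],"claw":0}])

```text
time_s: 37.45
tool_pos: [0.5062, 0.0186, 0.0302]
eef_rot: [[0.002, -1.0, -0.03], [0.0, -0.03, 1.0], [-1.0, -0.002, 0.0]]
force: [0.6, 0.2, -0.1]
gripper_width: 0.0213
```

Run:
```python
from h import *
c,im,p=look(6); off(p,.5045,.0178,1.599)
cv2.imwrite("pics/t.png",im[:,:,::-1])
```

```text
t 37.7 pos [0.5066 0.0186 0.0306] sd [0.0003 0.     0.0002] psi 1.6005
need y,z mm: [ 2.1 -0.8]
```

View pics/t.png

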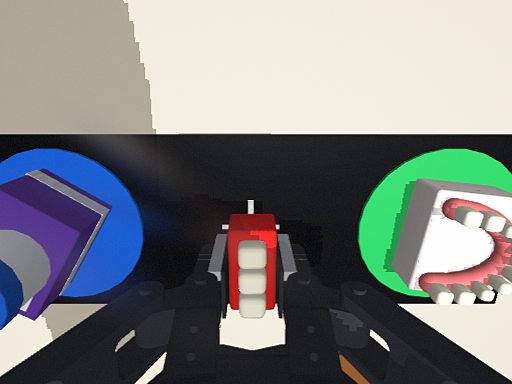

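Call:
send_rows(rows=[{"translation":[10,1.5,-0.8],"rotation":[0,0,0],"claw":0},{"translation":[8,0,0],"rotation":[0,0,0],"claw":0},{"translation":[4,0,0],"rotation":[0,0,0],"claw":0},{"translation":[2,0,0],"rotation":[0,0,0],"claw":0},{"translation":[0,0,0],"rotation":[0,0,0],"claw":0},{"translation":[0,0,0],"rotation":[0,0,0],"claw":0},{"translation":[0,0,0],"rotation":[0,0,0],"claw":0}])

```text
time_s: 38.33
tool_pos: [0.5038, 0.0178, 0.0052]
eef_rot: [[0.0, -1.0, -0.03], [0.0, -0.03, 1.0], [-1.0, -0.0, 0.0]]
force: [0.5, 1.0, -0.5]
gripper_width: 0.0213
```

Call:
send_rows(rows=[{"translation":[0.6,0,0],"rotation":[0,0,0],"claw":0},{"translation":[0.6,0,0],"rotation":[0,0,0],"claw":0},{"translation":[0,0,0],"rotation":[0,0,0],"claw":0},{"translation":[0,0,0],"rotation":[0,0,0],"claw":0}])

```text
time_s: 38.67
tool_pos: [0.5038, 0.0178, 0.0043]
eef_rot: [[0.001, -1.0, -0.03], [0.0, -0.03, 1.0], [-1.0, -0.001, -0.0]]
force: [-0.2, 0.1, 4.9]
gripper_width: 0.0211
```

Contact at (0.5038, 0.0178), under 1 mm from the cross. Release with the opening limited, then rise and back off to the view pose.

Call:
send_rows(rows=[{"translation":[0,0,0],"rotation":[0,0,0],"claw":0.4},{"translation":[0,0,0],"rotation":[0,0,0],"claw":0.6},{"translation":[0,0,0],"rotation":[0,0,0],"claw":0.6},{"translation":[0,0,0],"rotation":[0,0,0],"claw":0.6},{"translation":[-10,0,0],"rotation":[0,0,0],"claw":0.6},{"translation":[-25,0,0],"rotation":[0,0,0],"claw":0.6},{"translation":[-40,0,0],"rotation":[0,0,0],"claw":0.6},{"translation":[-40,0,0],"rotation":[0,0,0],"claw":0.6},{"translation":[-40,0,0],"rotation":[0,0,0],"claw":0.6},{"translation":[-40,0,0],"rotation":[0,0,0],"claw":0.6},{"translation":[0,-30,0],"rotation":[0,0,0],"claw":0.6},{"translation":[0,-30,0],"rotation":[0,0,0],"claw":0.6}])

```text
time_s: 39.67
tool_pos: [0.5653, 0.0196, 0.203]
eef_rot: [[0.007, -1.0, -0.03], [0.0, -0.03, 1.0], [-1.0, -0.007, 0.0]]
force: [0.5, -1.3, 0.4]
gripper_width: 0.0512
```

Call:
send_rows(rows=[{"translation":[0,0,0],"rotation":[0,0,0],"claw":0.6},{"translation":[0,0,0],"rotation":[0,0,0],"claw":0.6},{"translation":[0,0,0],"rotation":[0,0,0],"claw":0.6},{"translation":[0,0,0],"rotation":[0,0,0],"claw":0.6},{"translation":[0,0,0],"rotation":[0,0,0],"claw":0.6}])

```text
time_s: 40.08
tool_pos: [0.5622, 0.0195, 0.1985]
eef_rot: [[-0.002, -1.0, -0.03], [-0.0, -0.03, 1.0], [-1.0, 0.002, 0.0]]
force: [-0.3, -0.4, 0.7]
gripper_width: 0.0509
```

Run:
```python
from h import *
c,im,p=look(6)
cv2.imwrite("pics/u.png",im[:,:,::-1])
for n in("side","scene"): cv2.imwrite(f"pics/u_{n}.png",imaging.camera(n)[:,:,::-1])
hsv=cv2.cvtColor(im,cv2.COLOR_RGB2HSV)
g=cv2.inRange(hsv,(45,80,40),(80,255,255)); G=circ(c,g,.005,.048,.5015,.1295)
b=cv2.inRange(hsv,(100,100,40),(122,255,255)); b[250:]=0; B=circ(c,b,.005,.048,.508,-.094)
print("mid",(G+B)/2)
imaging.camera("wrist")
for l,s,x,y,yw,z in(("pot_center",cyl(.0187,.041,.071),.508,-.095,False,.07),("cast_center",lambda x,y,a:castshape(x,y,a)+[0,0,.005],.5015,.13,True,.03),("block_center",lambda x,y,a:blockshape(x,y,a)+[0,0,.002],.504,.0178,True,.02)):
    m=best(l,"wrist",x,y,c,z,.05)
    if m is not None: print(l,np.round(fit([(c,m)],s,x,y,yw),4))
```

```text
t 40.3333 pos [0.5627 0.0195 0.1988] sd [0.0003 0.     0.0002] psi 1.6005
circle [0.501  0.1304] inl 0.99 264
circle [ 0.5079 -0.0939] inl 0.89 264
mid [0.50442339 0.0182492 ]
pot_center [ 0.5082 -0.0966  0.0744  0.0689]
cast_center [0.4999 0.1302 1.4979 0.0602]
block_center [0.5024 0.018  0.0313 0.1073]
```

View pics/u.png

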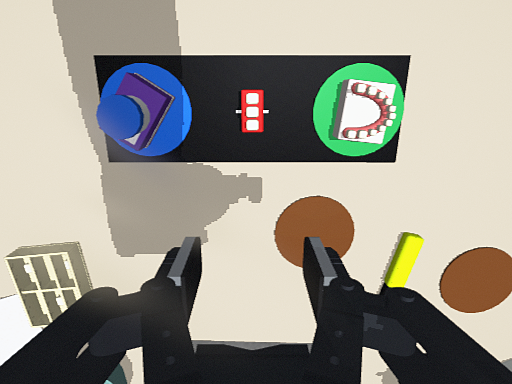

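View pics/u_side.png

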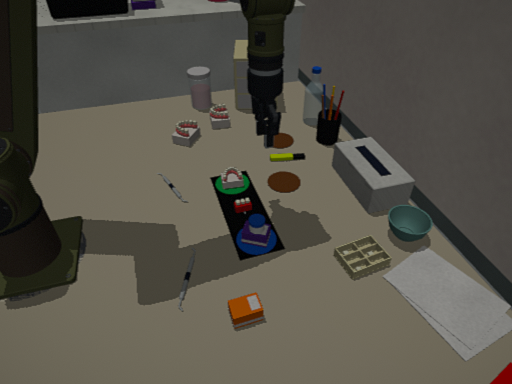

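The wrist view shows the pot on the carton at (140,110), the block on the cross at (252,111) and the cast on green at (360,108). The side view shows all of them upright, with the orange carton and highlighter unmoved. Hand in.

Run:
```python
from station import robot,readout
s=readout.get_state(); print(s["time_s"],s["force"]); print(robot.hand_in())
```

```text
40.6833 [-0.16730192  0.11209935 -0.73388861]
the job is handed in; nothing more can be done
None
```

The layout is done and handed in at 40.7 s. I placed the small cast on the green disc, then the purple carton on the blue disc, then the pot on the carton, and last the red block on the white cross. Each was set down until I felt light contact, then let go, and the gripper was clear of everything at hand-in.

**Offsets from target in the last settled wrist views (calibration is good to about 2 mm):**

| Item | Offset | Note |
|---|---|---|
| Cast to green disc centre | about 1 mm | |
| Carton to blue disc centre | about 1 mm | measured before the pot hid its top; it was not remeasured cleanly after that |
| Pot to carton centre | about 2 mm | against that earlier carton measurement |
| Block to cross | about 2 mm | the arm's own reading at release said under 1 mm |

- **Pot placement:** on the first try the arm stopped 2 mm short in x while pressing on the carton. I lifted it, corrected and set it down again.
- **Checks that disagreed:** one early pot check, taken while the arm was still settling, read about 4.5 mm off-centre. The two settled views gave 2 to 3 mm. In one view the carton detector missed the carton, so I found it by colour instead.
- **Left alone:** the side view showed the orange carton and highlighter where they started, and everything standing upright.

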